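# Block up a tray of mould parts for transport

## Task

The blue tray with the mould insert and the graphite electrode is going out by van: stand a wooden packing piece on end in each of the two gaps left between these parts and the tray's long walls, right down on the tray floor and square to the tray, so that nothing in it can shift. The flat board goes beside the insert and the thicker of the two upright blocks beside the electrode; leave the thinner block out of the tray, keep the parts standing flat in it, and do not knock over or push about the oil bottle, the jar or the felt wheel.

Things in the scene. Friction and masses are not known exactly. Their poses are not given: they have to be found in the camera images.
- tray: open blue sheet-steel tray, loose on the bench (about 0.8 kg), outside 170 x 123 x 68 mm. Origin under its centre; x along its length, y across it, z up. Inside it is 161.6 mm (x) by 114.6 mm (y), so its inner wall faces lie at x = +-80.8 and y = +-57.3 mm; floor 1.7 mm above the bench, rim 68 mm above it, walls 2 mm. Its z axis always starts upright, at any yaw. The insert stands at its -x end, the electrode at its +x end, the middle block between them
- insert: metal mould insert in the tray, loose (about 0.55 kg): aluminium base 60 mm (its x) by 92 mm (its y), 30 mm high, with a smaller polished boss and pins on it to 60 mm. Origin under its centre, axes as the tray's. It fills the -x end of the tray lengthwise and starts within 2 mm of the +y wall: that leaves a gap about 21 to 22 mm wide (22.6 mm in all) and 60 mm long at its -y side, centred near x = -50 mm in the tray. It is pushed aside by a few newtons
- electrode: black graphite electrode block in the tray, loose (about 0.47 kg), 82 x 44 x 76 mm. Origin under its centre; its own x (82 mm) lies along the tray's y. It fills the +x end of the tray lengthwise and starts within 2 mm of the -y wall: that leaves a gap about 31 to 32 mm wide (32.6 mm in all) and 45 mm long at its +y side, centred near x = +58 mm in the tray. Its top is 78 mm above the bench, higher than the rim
- mid_block: wooden filler already packed across the middle of the tray, 55.5 mm (x) x 111 mm (y) x 50 mm high, loose. Origin under its centre
- board: packing board, 84 mm long (its x) x 55 mm wide (its y) x 20 mm thick (its z), pale sawn wood, both ends bevelled all round (3.5 mm over the last 8 mm), about 60 g. It starts lying flat, its length pointing away from the robot within 40 degrees; origin: centre of its underside. It must stand on either end beside the insert, its thickness across the tray, and then rises 18 mm above the rim
- board_mid (a point): the middle of the board (10 mm above the board's origin along its z)
- block: thicker packing block, standing on end on the bench: 90 mm tall (its z) x 40 mm wide (its x) x 30 mm thick (its y), pale sawn wood, both ends bevelled all round (3.5 mm over the last 8 mm), about 75 g. Origin at the centre of its lower end. For the gap beside the electrode: it stands there on end, its 30 mm thickness across the tray, and rises 24 mm above the rim and 14 mm above the electrode
- block_mid (a point): the middle of the thicker block (45 mm above its origin)
- spare: thinner packing block, not needed: standing on end, 90 mm tall (its z) x 40 mm (its x) x 24 mm thick (its y), otherwise like the thicker one. The two standing blocks change places from start to start
- spare_mid (a point): the middle of the thinner block (45 mm above its origin)
- bottle: white honing-oil bottle with a red spout, standing between the board and the tray: 44 mm across, 96 mm to its shoulder, 142 mm to the tip. Origin under its centre. Easily knocked over
- jar: black-lidded paste jar, 55 mm across, 46 mm high, in front of the vice. Origin under its centre
- sheet_edge (a point): foot of the near upright edge of a tall fixed grey sheet (24 mm thick, at least 0.36 m high) that stands on the bench right of the work and runs on from here straight away from the robot. An arm that starts to the right of it must draw back round this edge or go over it
- vice_front (a point): foot of the front of the fixed bench vice, middle of its length: the vice reaches 134 mm to either side (along y) and 100 mm away from the robot from here, 72 mm high
- wheel: white felt polishing wheel lying flat with its 3 mm mandrel pointing up, 43 mm across, 50 mm high. Origin under its centre
Mind the look-alikes: they are no part of the job. Leave any purple look-alike of the electrode alone.

How it is judged:
At the end, for the whole second after the job is handed in: Board beside the insert and thicker block beside the electrode, each on end in its gap at a long wall, seated on the tray floor within 3.5 mm and square within 0.1 rad; insert, electrode, middle block and tray flat; thinner block outside the tray; all at rest (z of board_mid in the frame of tray between 0.0405 and 0.0475 m and x of board_mid in the frame of tray between -0.06 and -0.04 m and (y of board_mid in the frame of tray between 0.04 and 0.052 m or y of board_mid in the frame of tray between -0.052 and -0.04 m) and angle between the x axis of board and the z axis of tray, either way round below 0.1 rad and angle between the z axis of board and the y axis of tray, either way round below 0.1 rad and z of block_mid in the frame of tray between 0.0435 and 0.0505 m and x of block_mid in the frame of tray between 0.048 and 0.068 m and (y of block_mid in the frame of tray between 0.035 and 0.047 m or y of block_mid in the frame of tray between -0.047 and -0.035 m) and angle between the z axis of each of block, insert, electrode and the z axis of tray, either way round below 0.1 rad and angle between the y axis of block and the y axis of tray, either way round below 0.1 rad and z of insert in the frame of tray between -0.001 and 0.006 m and z of electrode in the frame of tray between -0.001 and 0.006 m and z of mid_block in the frame of tray between -0.001 and 0.006 m and angle between tray's own z axis and vertical below 0.05 rad and (x of spare_mid in the frame of tray above 0.085 m or x of spare_mid in the frame of tray below -0.085 m or y of spare_mid in the frame of tray above 0.062 m or y of spare_mid in the frame of tray below -0.062 m) and linear speed of each of board, block, insert, electrode, tray below 0.08 m/s); the robot touches nothing.
It fails at once if the oil bottle is tipped or pushed over 40 mm (angle between bottle's own z axis and vertical above 0.4 rad or distance of bottle from where it was at the start of the episode above 0.04 m).
It fails at once if the jar is pushed over 40 mm or tipped (angle between jar's own z axis and vertical above 0.4 rad or distance of jar from where it was at the start of the episode above 0.04 m).
It fails at once if the felt wheel is pushed over 40 mm or tipped (angle between wheel's own z axis and vertical above 0.4 rad or distance of wheel from where it was at the start of the episode above 0.04 m).
It also fails if it takes over 72 s, if anything falls off the work surface, if the arm or the gripper's body presses on something with over 40 N, if the wrist force passes 120 N, or if a joint passes its speed limit or range.

## Robot

A 7-joint arm with a two-finger parallel gripper is mounted at the origin on a cart in front of the work surface, level with it; the furniture and walls round the work are solid. World frame = base frame: x ahead of the robot, y to its left, z up, the work surface at z = 0. Lengths are in m, angles in rad, forces in N, time in s.
With the tool pointing down it reaches from about 0.4 to 0.875 m from the base axis. Payload 19.3 kg.
Tool frame: the origin (TCP) lies at the very end of the fingers, on their centre line; the grasp point (between the pads) lies 19 mm behind it; z points along the fingers, y is the line along which they close (so a half turn about z gives the same grasp; the last joint's range is limited). The gripper opens to 85 mm and grips with 20 to 120 N. Pads are 22 mm wide; open, the fingers measure 114 mm over their backs; the gripper's body (76 mm by 85 mm) begins 54 mm behind the grasp point. The pads swing forward as they close: fully open they stand 13 mm farther back than shut.
Start: joints at [1.067, 0.521, -0.036, 1.599, 0.021, 1.021, -0.113], TCP at [0.263, -0.567, 0.231] pointing down, gripper open.
Joint ranges: [-2.91, 2.91], [-0.3, 2.13], [-1.5, 1.42], [0.17, 2.43], [-1.26, 4.41], [0.16, 1.93], [-2.52, 2.52]. Speed limits (rad/s): [1.89, 1.89, 2.39, 2.39, 3.01, 3.01, 3.01].

## Interface

Orientations are given as [roll, pitch, yaw] about the fixed x, y, z axes, in that order (R = Rz(yaw) Ry(pitch) Rx(roll)).
In Python, from workcell import bot gives the robot as it stands.
- The arm moves only by the tool carry_out, never from a script. Its argument "rows" is a list that holds one entry, the list of rows, each a list of 4 numbers: the shift along the tool's x, y, z in m, then the turn about the tool's z in degrees. In form: [[[x, y, z, twist], ...]]. A call has 1 to 12 rows; each row is the pose to reach, as a shift and turn from the pose commanded when the call began, along the tool's axes at that moment; what a row does not reach only later rows make up. A row lasts 1/12 s, in which the tool goes at most 41.7 mm and 7.16 degrees, less where a joint would pass 70% of its speed; a pose out of reach is approached as far as the arm can. A call with a gripper value outside its range is refused whole. "grip" is the finger opening in m, from 0 to 0.0854, set as the call begins (left out, the last holds). The fingers move at their own pace and stop on an object; "grip_force" is the grip in N (left out, the last holds). Time passes only in rows, so rows that repeat a pose let the fingers close. It gives the time, the measured TCP pose, the force, the opening and the grip force at its end, in the units of the state.
- bot.observe(): the state, without advancing time (a new reading comes with each control period).
- bot.grab_frame(name): name is "side" or "top"; returns a dict with "pixels" (384x512x3 uint8, red, green, blue), "K" (3x3 intrinsics, pixels), "pose" (4x4, takes a point from camera to world coordinates). Camera axes: x right, y down, z forward; pixel columns grow to the right and rows downward; lengths in m; the calibration is good to about 2 mm. A picture is of the moment at which its call begins. There is no depth.
- bot.job_done(): hands the job in; it is judged then, once.
Trained networks look in a picture, given as the dict that the camera call returned (one of the last four; its "shot" number tells which), for a name from the list of things; names that differ only in an ending like _2 or _b are one class to them, and where a whole thing is asked for, a point or a joint stands for the part that bears it (a point fixed in the world has none). Each returns a list of dicts, best first, with "conf" (0 to 1); they miss things now and then, are a little off and sometimes report something else, mostly with a low value. They report only what shows in the picture. A call takes as long as a camera call. They do not tell look-alikes from the thing itself.
- bot.look_for(picture, label): "position" ([column, row] in pixels, amid what is visible of it).
- bot.regions_of(picture, label): "region" (384x512 bool, what is visible of it) and "position" ([column, row] in pixels, amid what is visible of it).
- bot.spot_point(picture, label): "position" ([column, row] in pixels: a listed point, or the origin of a listed thing).
The state is a dict: "clock": time; "qpos": joint angles; "qd": joint speeds; "joint_efforts": joint torques, N m; "position": TCP position; "tool_rot": TCP orientation; "force": force on the tool from outside, world axes, zero at the start; "moment": the same for the moment, N m; "grip_width": finger opening in m; "finger_force": force on a finger pad.
Only numpy, scipy, OpenCV 4.12 (cv2) and the standard library are available. Lean on these libraries where they do the work, as an engineer would, in place of code of your own. Each camera call takes 0.05 s, during which the arm holds its last target. There are 200 camera calls.

## Working session

There is one attempt and no reset: what is moved stays moved. The work goes in short steps, Python scripts to look and compute and a tool call to move; the robot and the scene stay as the last step left them, time stands still between calls to the robot, and variables do not carry over. Pictures are saved under pics/ and viewed, at most 10 in all, crops included, and the job is handed in when it is done.

Besides the shell and the picture viewer there is one more tool, called after "Request:" as name(argument=value, ...) on one line, values as JSON. carry_out: Moves the arm, as the interface text tells. Its arguments: {"type":"object","properties":{"rows":{"type":"array","items":{"type":"array","items":{"type":"array","items":{"type":"number"}}}},"grip":{"type":"number"},"grip_force":{"type":"number"}},"required":["rows"]}

```bash
mkdir -p pics; cat > h.py <<'E'
import numpy as np, cv2
from workcell import bot
def ray(p,uv):
    K=np.array(p["K"]);T=np.array(p["pose"])
    d=T[:3,:3]@np.linalg.inv(K)@np.array([uv[0],uv[1],1.]);return T[:3,3],d
def at(p,uv,z):
    o,d=ray(p,uv);return o+d*(z-o[2])/d[2]
def proj(p,X):
    K=np.array(p["K"]);T=np.array(p["pose"]);c=T[:3,:3].T@(np.atleast_2d(X)-T[:3,3]).T
    u=K@c;return (u[:2]/u[2]).T
def save(p,n,crop=None,s=1):
    im=p["pixels"][:,:,::-1]
    if crop:im=im[crop[1]:crop[3],crop[0]:crop[2]]
    im=cv2.resize(im,None,fx=s,fy=s,interpolation=cv2.INTER_CUBIC);cv2.imwrite("pics/"+n,im)
E
python3 - <<'E'
from h import *
np.set_printoptions(precision=3,suppress=True)
t=bot.grab_frame("top");s=bot.grab_frame("side")
im=np.vstack([t["pixels"],s["pixels"]])
cv2.imwrite("pics/a.png",cv2.resize(t["pixels"][:,:,::-1],(800,600)));cv2.imwrite("pics/b.png",cv2.resize(s["pixels"][:,:,::-1],(800,600)))
import pickle;pickle.dump((t,s),open("f0.pkl","wb"))
for p,n in((t,"top"),(s,"side")):
    print(n,p["pose"][:3,3],p["pose"][:3,2])
    for l in ["tray","insert","electrode","mid_block","board_mid","block_mid","spare_mid","bottle","jar","wheel","sheet_edge","vice_front"]:
        print(l,[(np.round(d["position"]),round(d["conf"],2),at(p,d["position"],dict(board_mid=.01,block_mid=.045,spare_mid=.045).get(l,0))[:2]) for d in bot.spot_point(p,l)[:3]])
print(bot.observe())
E
```

```text
top [ 0.248 -0.032  1.458] [ 0.176  0.004 -0.984]
tray [(array([166., 176.]), 0.64, array([0.536, 0.254]))]
insert [(array([185., 175.]), 0.79, array([0.539, 0.195])), (array([274., 194.]), 0.42, array([ 0.47 , -0.088]))]
electrode [(array([150., 177.]), 0.9, array([0.536, 0.307])), (array([118., 227.]), 0.62, array([0.377, 0.403]))]
mid_block [(array([168., 179.]), 0.79, array([0.527, 0.249]))]
board_mid [(array([275., 197.]), 0.65, array([ 0.459, -0.092]))]
block_mid [(array([166., 174.]), 0.65, array([0.535, 0.246])), (array([307., 198.]), 0.45, array([ 0.447, -0.189]))]
spare_mid [(array([338., 207.]), 0.72, array([ 0.418, -0.284]))]
bottle []
jar [(array([305., 187.]), 0.76, array([ 0.491, -0.189]))]
wheel [(array([325., 180.]), 0.59, array([ 0.513, -0.253]))]
sheet_edge [(array([395., 205.]), 0.6, array([ 0.427, -0.472]))]
vice_front [(array([288., 170.]), 0.6, array([ 0.546, -0.138]))]
side [1.027 0.381 0.895] [-0.5   -0.395 -0.771]
tray [(array([330., 279.]), 0.79, array([0.54 , 0.251])), (array([353., 289.]), 0.52, array([0.527, 0.312]))]
insert [(array([313., 271.]), 0.96, 
[... 539 characters left out ...]
 0.52, array([ 0.503, -0.196]))]
wheel [(array([196., 185.]), 0.55, array([ 0.528, -0.272]))]
sheet_edge [(array([180., 146.]), 0.9, array([ 0.432, -0.453])), (array([283., 231.]), 0.44, array([0.496, 0.058]))]
vice_front []
{'clock': 1.3, 'qpos': array([ 1.067,  0.521, -0.036,  1.6  ,  0.021,  1.021, -0.113]), 'qd': array([-0.002, -0.001,  0.002,  0.   ,  0.002,  0.002, -0.001]), 'joint_efforts': array([ -0.   , -92.686,   1.979, -37.025,   0.018,   0.002,  -0.   ]), 'position': array([ 0.263, -0.567,  0.231]), 'tool_rot': array([3.142, 0.   , 0.434]), 'force': array([ 0.152, -0.362,  0.055]), 'moment': array([ 0.038, -0.032,  0.002]), 'finger_force': 0.0, 'grip_width': 0.08509768944964348}
```

View pics/a.png

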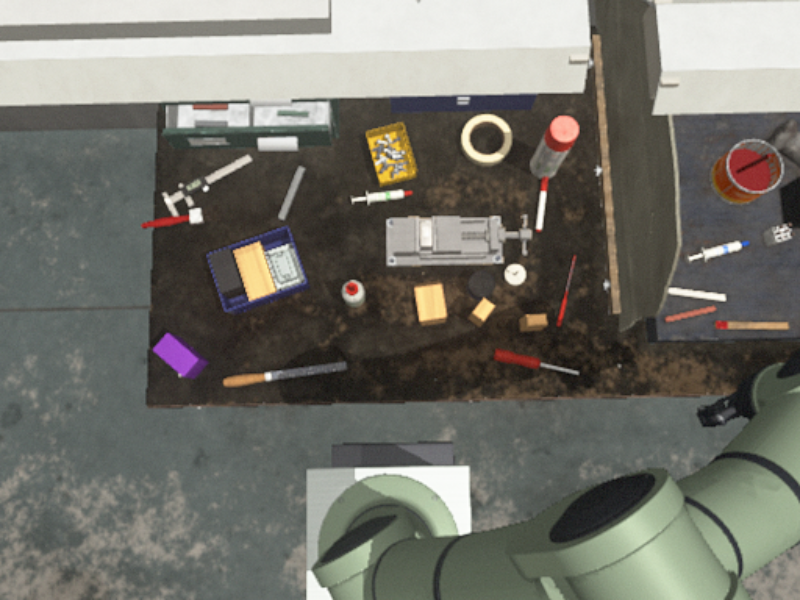

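View pics/b.png

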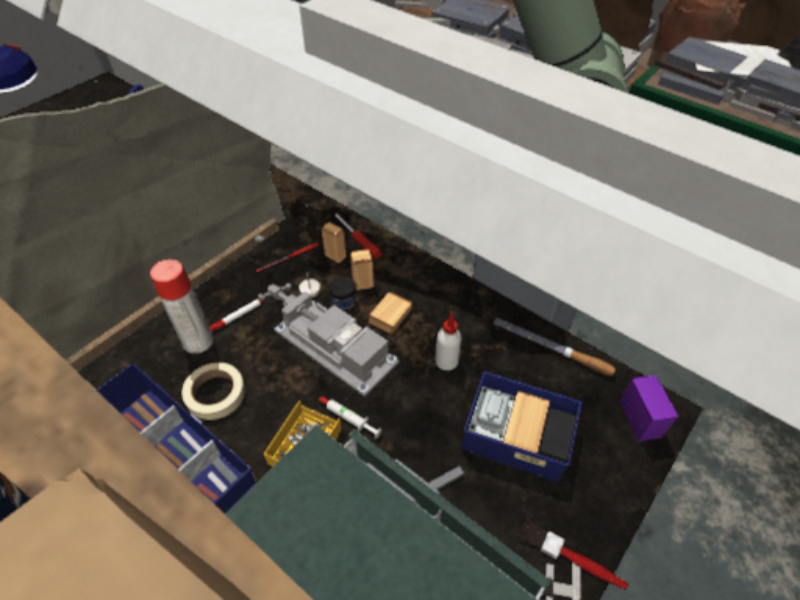

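The top view (800 px scale) shows the tray at (257,268) with the electrode on its left (+y world), the insert on its right, and the board at (430,304). Two upright blocks stand at (483,311) and (533,322), with the bottle at (353,292), the jar at (482,284) and the wheel at (515,273). The purple look-alike is at (180,355). Next I'll fit box models to the silhouettes to decide which block is thicker.

```bash
cat >> h.py <<'E'
from scipy.optimize import minimize
def box(x,y,yaw,lx,ly,z0,z1,bev=0):
    c,s=np.cos(yaw),np.sin(yaw);P=[]
    lv=[(z0,bev),(z0+.008,0),(z1-.008,0),(z1,bev)] if bev else [(z0,0),(z1,0)]
    for z,b in lv:
        for a in(-1,1):
            for d in(-1,1):
                u,v=a*(lx/2-b),d*(ly/2-b);P.append([x+c*u-s*v,y+s*u+c*v,z])
    return np.array(P)
def rend(p,P,shape,S=8):
    q=proj(p,P);h=cv2.convexHull(((q+.5)*S*16).astype(np.int32).reshape(-1,1,2))
    m=np.zeros((shape[0]*S,shape[1]*S),np.uint8);cv2.fillConvexPoly(m,h,255,shift=4)
    return cv2.resize(m,(shape[1],shape[0]),interpolation=cv2.INTER_AREA)/255.
def fit(views,model,x0,step):
    def prep(p,reg):
        ys,xs=np.nonzero(reg);r0,r1,c0,c1=max(ys.min()-12,0),ys.max()+12,max(xs.min()-12,0),xs.max()+12
        q=dict(p);K=np.array(p["K"],float).copy();K[0,2]-=c0;K[1,2]-=r0;q["K"]=K;return q,reg[r0:r1,c0:c1].astype(float)
    V=[prep(p,r) for p,r in views]
    f=lambda v:sum(((rend(p,model(v),r.shape)-r)**2).sum() for p,r in V)
    best=None
    for dy in (-.6,-.3,0,.3,.6):
        x=np.array(x0,float);x[2]+=dy
        sim=np.vstack([x]+[x+np.eye(len(x))[i]*step[i] for i in range(len(x))])
        r=minimize(f,x,method="Nelder-Mead",options=dict(initial_simplex=sim,maxiter=250,xatol=1e-4,fatol=1e-2))
        if best is None or r.fun<best.fun:best=r
    return best
def wood(p,uv,r=16):
    hsv=cv2.cvtColor(p["pixels"],cv2.COLOR_RGB2HSV).astype(int)
    m=((hsv[...,0]>8)&(hsv[...,0]<28)&(hsv[...,1]>60)&(hsv[...,2]>95)).astype(np.uint8)
    n,l,st,ce=cv2.connectedComponentsWithStats(m)
    d=[np.hypot(*(ce[i]-uv)) if st[i,4]>25 else 1e9 for i in range(1,n)]
    return l==1+int(np.argmin(d))
E
python3 - <<'E'
from h import *;import pickle
np.set_printoptions(precision=4,suppress=True)
t,s=pickle.load(open("f0.pkl","rb"))
for n,a,b,m,x0,st in [
 ("A",(309,199),(231,172),lambda v:box(*v[:3],.04,v[3],0,.09,.0035),[.44,-.19,0,.027],[.01,.01,.1,.004]),
 ("B",(341,206),(213,155),lambda v:box(*v[:3],.04,v[3],0,.09,.0035),[.415,-.285,0,.027],[.01,.01,.1,.004]),
 ("board",(275,195),(249,200),lambda v:box(*v,.084,.055,0,.02),[.46,-.09,0],[.01,.01,.1])]:
    for tag in("both","top","side"):
        V=[(t,wood(t,a)),(s,wood(s,b))];V=V if tag=="both" else V[:1] if tag=="top" else V[1:]
        r=fit(V,m,x0,st);print(n,tag,[int(w.sum()) for _,w in V],r.x,r.fun)
# tray: blue
save(t,"c.png",(120,130,360,230),3.3)
save(s,"d.png",(190,130,400,310),3.3)
E
```

```text
A both [169, 307] [ 0.4441 -0.1909 -0.7215  0.0295] 30.962291426374474
A top [169] [ 0.4453 -0.1916 -0.6824  0.0301] 9.575440215301807
A side [307] [ 0.4428 -0.1911 -0.7444  0.0298] 13.732456747404846
B both [158, 285] [ 0.4228 -0.2914 -0.6665  0.0275] 110.2728796616686
B top [158] [ 0.4231 -0.2914  1.5763  0.0211] 5.350772779700115
B side [285] [ 0.4219 -0.2926 -0.6183  0.0263] 31.5760861207228
board both [529, 428] [ 0.4701 -0.0939  0.141 ] 103.20415224913495
board top [529] [ 0.4703 -0.0923  0.1399] 56.4642214532872
board side [428] [ 0.4695 -0.0948  0.1189] 41.77322568242983
```

View pics/c.png

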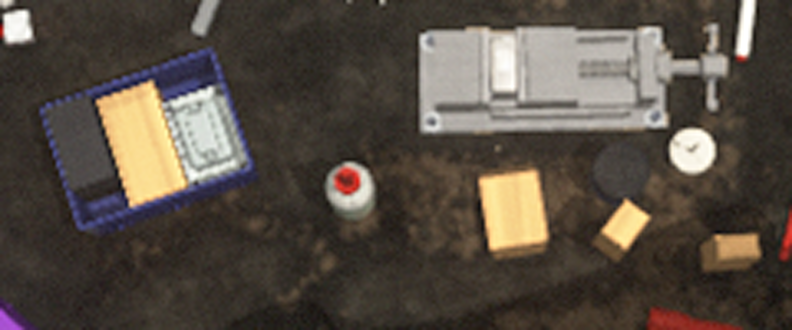

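View pics/d.png

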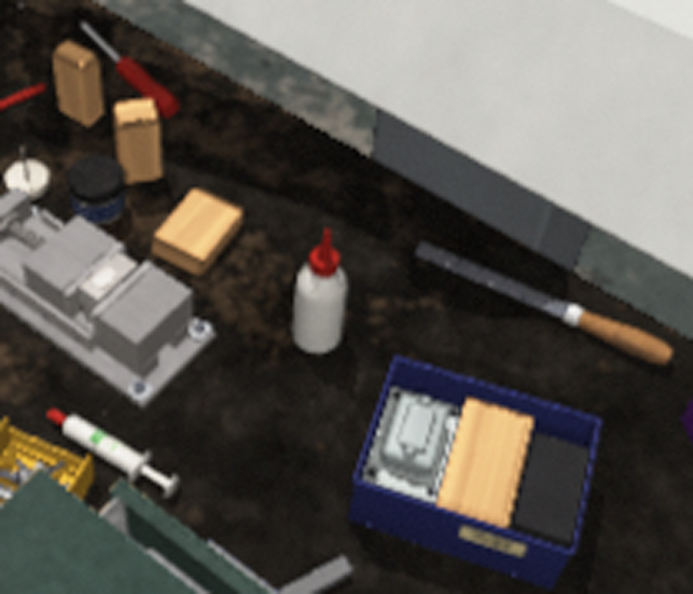

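Block A, at crop (625,228), fits 29.5–30 mm thick in both views, so it is the thicker one. B, at crop (730,252), looks about 21–26 mm. The crops also show the electrode's gap on the robot side of the tray and the insert's gap on the far side. Next I'll refit B and measure the tray, board and obstacles.

```bash
cat >> h.py <<'E'
def blue(p,uv):
    hsv=cv2.cvtColor(p["pixels"],cv2.COLOR_RGB2HSV).astype(int)
    m=((hsv[...,0]>108)&(hsv[...,0]<128)&(hsv[...,1]>110)&(hsv[...,2]>35)).astype(np.uint8)
    n,l,st,ce=cv2.connectedComponentsWithStats(m)
    pts=np.zeros(m.shape,np.uint8)
    for i in range(1,n):
        if st[i,4]>8 and np.hypot(*(ce[i]-uv))<45: pts[l==i]=1
    h=cv2.convexHull(cv2.findNonZero(pts));o=np.zeros_like(m);cv2.fillConvexPoly(o,h,1);return o
def trayfit(t,s,a=(165,172),b=(333,270)):
    return [fit(V,lambda v:box(*v,.17,.123,0,.068),[.538,.255,1.85],[.01,.01,.1]) for V in ([(t,blue(t,a)),(s,blue(s,b))],[(t,blue(t,a))],[(s,blue(s,b))])]
E
python3 - <<'E'
from h import *;import pickle
np.set_printoptions(precision=4,suppress=True)
t,s=pickle.load(open("f0.pkl","rb"))
m=lambda v:box(*v[:3],.04,v[3],0,.09,.0035)
for V in ([(t,wood(t,(341,206))),(s,wood(s,(213,155)))],[(s,wood(s,(213,155)))]):
    r=fit(V,m,[.422,-.291,1.5,.027],[.005,.005,.1,.003]);print("B",r.x,r.fun)
for r in trayfit(t,s):print("tray",r.x,r.fun)
print([int(x.sum()) for x in (blue(t,(165,172)),blue(s,(333,270)))])
# board with bevelled ends
def brd(v):
    c,n=np.cos(v[2]),np.sin(v[2]);P=[]
    for x,b in((-.042,.0035),(-.034,0),(.034,0),(.042,.0035)):
        for a in(-1,1):
            for z in(b,.02-b):
                y=a*(.0275-b);P.append([v[0]+c*x-n*y,v[1]+n*x+c*y,z])
    return np.array(P)
for V in ([(t,wood(t,(275,195))),(s,wood(s,(249,200)))],[(t,wood(t,(275,195)))],[(s,wood(s,(249,200)))]):
    r=fit(V,brd,[.467,-.092,.14],[.005,.005,.1]);print("board",r.x,r.fun,[int(w.sum()) for _,w in V])
for l,z in(("bottle",.05),("jar",.023),("wheel",.005),):
    for p in(t,s):
        r=bot.regions_of(p,l) if False else None
print("vice front top (top img)",at(t,(120+540/3.3,130+130/3.3),.02)[:2],"bottle",at(t,(120+347/3.3,130+180/3.3),.14)[:2],at(s,(190+318/3.3,130+345/3.3),0)[:2],"jar",at(t,(120+621/3.3,130+172/3.3),.046)[:2],at(s,(190+97/3.3,130+172/3.3),.046)[:2])
# tool-frame axes
from scipy.spatial.transform import Rotation as R
o=bot.observe();print(R.from_euler("xyz",o["tool_rot"]).as_matrix())
E
```

```text
B [ 0.4228 -0.2913  1.5924  0.0215] 12.269926951172625
B [ 0.4224 -0.2918  1.5949  0.0219] 5.854917339484814
tray [0.5345 0.2491 1.8925] 712.6354940407535
tray [0.4713 0.2917 1.3833] 21.0
tray [0.5351 0.2484 1.8992] 64.37905420991925
[21, 3741]
board [ 0.4707 -0.0936  0.1343] 72.8326182237601 [529, 428]
board [ 0.4705 -0.0923  0.1422] 51.07804690503653 [529]
board [ 0.4709 -0.0943  0.112 ] 17.30614379084967 [428]
vice front top (top img) [ 0.5455 -0.121 ] bottle [0.4798 0.0566] [0.4984 0.0729] jar [ 0.4983 -0.194 ] [ 0.4998 -0.1907]
[[ 0.9074  0.4203 -0.    ]
 [ 0.4203 -0.9074 -0.    ]
 [-0.      0.     -1.    ]]
```

The thicker block is A, about 30 mm, at (0.444, -0.191); B is about 22 mm, so it's the spare. I'll fetch the thicker block first.

```bash
cat >> h.py <<'E'
from scipy.spatial.transform import Rotation as Rot
def go(*T):
    o=bot.observe();M=Rot.from_euler("xyz",o["tool_rot"]).as_matrix();psi=np.arctan2(M[1,0],M[0,0])
    print("clock %.2f"%o["clock"],"pos",np.round(o["position"],4),"psi %.4f"%psi,"F",np.round(o["force"],1),"w %.4f"%o["grip_width"])
    for x,y,z,p in T:
        d=M.T@(np.array([x,y,z])-o["position"]);print([round(float(v),4) for v in d],"twist",round(float(-np.degrees((p-psi+np.pi/2)%np.pi-np.pi/2)),2))
E
python3 -c "
from h import *
go((.30,-.38,.231,.849),(.444,-.191,.231,.849),(.444,-.191,.066,.849))"
```

```text
clock 1.30 pos [ 0.2627 -0.5671  0.2313] psi 0.4337 F [ 0.2 -0.4  0.1] w 0.0851
[0.1125, -0.1541, 0.0003] twist -23.79
[0.3226, -0.2651, 0.0003] twist -23.79
[0.3226, -0.2651, 0.1653] twist -23.79
```

Request:
carry_out(rows=[[[0.037, -0.051, 0, -6], [0.075, -0.103, 0, -12], [0.1125, -0.154, 0, -18], [0.145, -0.171, 0, -23.8], [0.18, -0.19, 0, -23.8], [0.215, -0.208, 0, -23.8], [0.25, -0.227, 0, -23.8], [0.285, -0.245, 0, -23.8], [0.3226, -0.265, 0, -23.8], [0.3226, -0.265, 0, -23.8], [0.3226, -0.265, 0, -23.8]]], grip=0.07)

```text
clock: 2.22
position: [0.4476, -0.1853, 0.2317]
tool_rot: [3.141, -0.003, 0.856]
force: [-0.0, 0.4, -1.2]
grip_width: 0.0702
finger_force: 0.0
```

```bash
python3 -c "
from h import *
go((.444,-.191,.068,.849))"
```

```text
clock 2.22 pos [ 0.4476 -0.1853  0.2317] psi 0.8558 F [-0.   0.4 -1.2] w 0.0702
[-0.0071, 0.0009, 0.1637] twist 0.39
```

Request:
carry_out(rows=[[[0, 0, 0.03, 0], [0, 0, 0.06, 0], [0, 0, 0.09, 0], [0, 0, 0.12, 0], [0, 0, 0.145, 0], [0, 0, 0.163, 0], [0, 0, 0.163, 0], [0, 0, 0.163, 0]]])

```text
clock: 2.88
position: [0.4438, -0.1909, 0.0681]
tool_rot: [-3.14, 0.001, 0.849]
force: [-0.2, -0.2, 0.8]
grip_width: 0.0699
finger_force: 0.0
```

Request:
carry_out(rows=[[[0, 0, 0, 0], [0, 0, 0, 0], [0, 0, 0, 0], [0, 0, 0, 0], [0, 0, 0, 0], [0, 0, 0, 0]]], grip=0.03, grip_force=40)

```text
clock: 3.38
position: [0.4449, -0.1914, 0.0698]
tool_rot: [3.139, -0.001, 0.849]
force: [-1.2, 0.5, 12.2]
grip_width: 0.0392
finger_force: 38.2
```

Request:
carry_out(rows=[[[0, 0, -0.03, 0], [0, 0, -0.07, 0], [0, 0, -0.11, 0], [0, 0, -0.14, 0], [0, 0, -0.17, 0], [0, 0, -0.17, 0]]])

```text
clock: 3.88
position: [0.4461, -0.1918, 0.2444]
tool_rot: [3.133, -0.003, 0.849]
force: [0.6, 0.2, -0.8]
grip_width: 0.0391
finger_force: 41.4
```

```bash
python3 - <<'E'
from h import *
np.set_printoptions(precision=4,suppress=True)
go()
t=bot.grab_frame("top");s=bot.grab_frame("side")
import pickle;pickle.dump((t,s),open("f1.pkl","wb"))
save(s,"e.png",(150,60,450,330),2.6)
# tray edges: fit blue in side; tune top threshold stats
h=cv2.cvtColor(t["pixels"],cv2.COLOR_RGB2HSV)
c=proj(t,box(.5345,.249,1.8925,.17,.123,0,.068));print(c)
for q in c: 
    u,v=np.round(q).astype(int);print(h[v-1:v+2,u-1:u+2].reshape(-1,3)[::4].tolist())
E
```

```text
clock 3.88 pos [ 0.4461 -0.1918  0.2444] psi 0.8487 F [ 0.6  0.2 -0.8] w 0.0391
[[187.2239 150.3111]
 [199.2232 185.5398]
 [137.1106 167.6377]
 [148.4794 203.3195]
 [183.9452 144.935 ]
 [196.4646 181.7527]
 [131.4594 163.0417]
 [143.2867 200.3556]]
[[123, 80, 89], [129, 53, 63], [9, 59, 61]]
[[9, 58, 44], [3, 55, 42], [21, 99, 44]]
[[12, 35, 73], [3, 31, 75], [10, 20, 75]]
[[15, 87, 47], [20, 57, 40], [18, 81, 47]]
[[122, 70, 99], [119, 83, 92], [124, 68, 90]]
[[119, 85, 126], [124, 94, 46], [129, 99, 49]]
[[7, 79, 42], [20, 51, 45], [121, 98, 109]]
[[16, 75, 51], [19, 85, 48], [9, 68, 49]]
```

View pics/e.png

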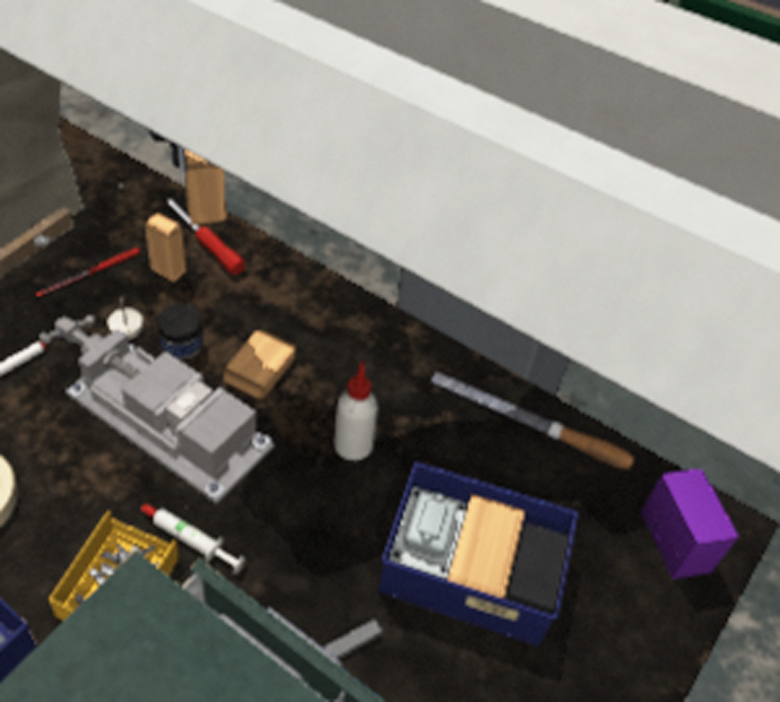

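The block is held clear at (205,185) in the crop, and the tray at (480,550) is undisturbed. Now I'll fit the tray more tightly.

```bash
cat >> h.py <<'E'
def blue(p,uv):
    hsv=cv2.cvtColor(p["pixels"],cv2.COLOR_RGB2HSV).astype(int)
    m=((hsv[...,0]>112)&(hsv[...,0]<130)&(hsv[...,1]>60)&(hsv[...,2]>60)).astype(np.uint8)
    n,l,st,ce=cv2.connectedComponentsWithStats(m);o=np.zeros(m.shape,np.uint8)
    for i in range(1,n):
        if st[i,4]>8 and np.hypot(*(ce[i]-uv))<55:o[l==i]=1
    h=cv2.convexHull(cv2.findNonZero(o));cv2.fillConvexPoly(o,h,1);return o
E
python3 - <<'E'
from h import *;import pickle
np.set_printoptions(precision=4,suppress=True)
t,s=pickle.load(open("f1.pkl","rb"))
A,B=blue(t,(165,172)),blue(s,(333,270));print(A.sum(),B.sum())
R=trayfit(t,s)
for r in R:print("tray",r.x,r.fun)
x,y,w=R[0].x
v=[]
for p,n in((t,0),(s,1)):
    im=p["pixels"][:,:,::-1];c=[int(q) for q in proj(p,[[x,y,.03]])[0]];S=6
    a,b=c[0]-44,c[1]-44;im=cv2.resize(im[b:b+88,a:a+66+22],None,fx=4.5,fy=4.5,interpolation=cv2.INTER_CUBIC)
    T=lambda P:[x+np.cos(w)*P[0]-np.sin(w)*P[1],y+np.sin(w)*P[0]+np.cos(w)*P[1],P[2]]
    def poly(pts,col):
        q=((proj(p,np.array([T(k) for k in pts]))-[a,b]+.5)*4.5).astype(np.int32);cv2.polylines(im,[q],True,col,1)
    rect=lambda a,b,c,d,z:[(a,c,z),(b,c,z),(b,d,z),(a,d,z)]
    poly(rect(-.085,.085,-.0615,.0615,.068),(0,255,255));poly(rect(-.0808,.0808,-.0573,.0573,.068),(0,255,0))
    poly(rect(.036,.08,-.0563,.0257,.078),(0,0,255));poly(rect(-.08,-.02,-.0357,.0563,.0317),(255,0,255));v.append(im)
cv2.imwrite("pics/f.png",np.hstack(v))
E
```

```text
2466 3223
tray [0.535  0.2492 1.8909] 756.4487812379854
tray [0.5396 0.2516 1.9007] 65.50954248366014
tray [0.5195 0.243  1.9139] 449.60375240292194
```

View pics/f.png

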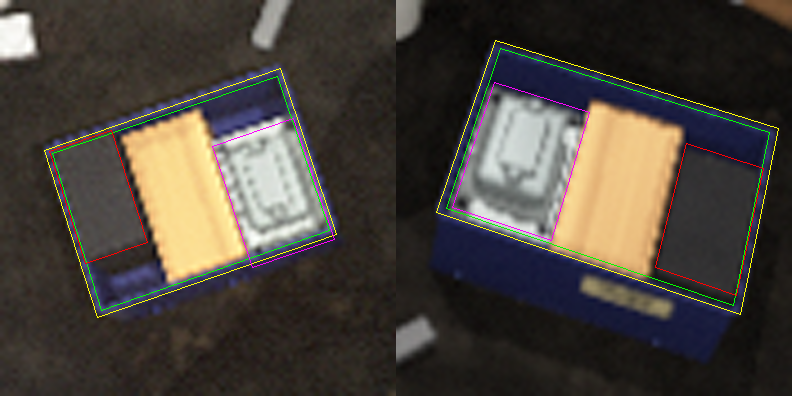

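```bash
cat >> h.py <<'E'
from scipy.ndimage import map_coordinates
def rimscore(p,v,lz=.068):
    g=p["pixels"].astype(float);b=g[...,2]-.5*(g[...,0]+g[...,1])
    a=np.linspace(-1,1,60);c,s=np.cos(v[2]),np.sin(v[2])
    def ring(X,Y):
        P=np.vstack([np.c_[a*X,0*a+Y],np.c_[a*X,0*a-Y],np.c_[0*a+X,a*Y],np.c_[0*a-X,a*Y]])
        W=np.c_[v[0]+c*P[:,0]-s*P[:,1],v[1]+s*P[:,0]+c*P[:,1],0*P[:,0]+lz];q=proj(p,W)
        return map_coordinates(b,[q[:,1],q[:,0]],order=1)
    return ring(.084,.0605).mean()
def rimfit(ps,x0=(.537,.250,1.895)):
    best=min((minimize(lambda v:-sum(rimscore(p,v) for p in ps),np.array(x0)+d,method="Nelder-Mead",options=dict(initial_simplex=np.array(x0)+d+np.vstack([np.zeros(3),np.diag([.004,.004,.03])]),xatol=1e-4)) for d in ([0,0,0],[.004,0,0],[-.004,0,0],[0,.004,0],[0,-.004,0])),key=lambda r:r.fun)
    return best
def woodtop(p,uv):
    m=wood(p,uv);return m
E
python3 - <<'E'
from h import *;import pickle
np.set_printoptions(precision=4,suppress=True)
for f in("f0","f1"):
    t,s=pickle.load(open(f+".pkl","rb"))
    for ps in([t],[s],[t,s]):
        r=rimfit(ps);print(f,r.x,r.fun)
    for p,uv in((t,(166,174)),(s,(331,274))):
        m=wood(p,uv);r=fit([(p,m)],lambda v:box(*v,.0555,.111,.0507,.0517),[.534,.256,1.895],[.005,.005,.05]);w=r.x[2]
        print("mid",m.sum(),r.x,r.fun,"-> tray",r.x[:2]-.008*np.array([np.cos(w),np.sin(w)]))
E
```

```text
f0 [0.537  0.2488 1.8936] -41.087790848085895
f0 [0.5382 0.2494 1.8968] -40.42950949012834
f0 [0.5376 0.2491 1.8969] -80.479441871017
mid 652 [0.5366 0.2567 1.8893] 23.90766628219916 -> tray [0.5391 0.2491]
mid 786 [0.5291 0.2547 1.896 ] 53.46849673202614 -> tray [0.5316 0.2471]
f1 [0.5371 0.2488 1.8936] -41.06962797781104
f1 [0.5382 0.2494 1.8965] -40.946503297564355
f1 [0.5376 0.2491 1.8969] -81.03863800003062
mid 651 [0.5365 0.2565 1.8935] 23.38849673202614 -> tray [0.5391 0.2489]
mid 787 [0.5292 0.2548 1.892 ] 52.27715494040753 -> tray [0.5317 0.2472]
```

```bash
python3 -c "
from h import *
go((.4792,.2906,.246,.3257),(.4792,.2906,.0715,.3257))"
```

```text
clock 3.98 pos [ 0.4444 -0.1914  0.2398] psi 0.8488 F [-0.1 -0.3 -0.9] w 0.0388
[0.3847, -0.2924, -0.0068] twist 29.97
[0.3846, -0.293, 0.1677] twist 29.97
```

Request:
carry_out(rows=[[[0.032, -0.024, -0.01, 3], [0.064, -0.048, -0.01, 6], [0.096, -0.073, -0.01, 9], [0.128, -0.097, -0.01, 12], [0.16, -0.121, -0.01, 15], [0.192, -0.146, -0.01, 18], [0.224, -0.17, -0.01, 21], [0.256, -0.194, -0.01, 24], [0.288, -0.219, -0.01, 27], [0.32, -0.243, -0.01, 30], [0.352, -0.268, -0.01, 30], [0.3847, -0.2924, -0.01, 30]]])

```text
clock: 4.98
position: [0.4778, 0.2926, 0.2472]
tool_rot: [3.141, 0.002, 0.325]
force: [1.2, -1.0, -0.6]
grip_width: 0.039
finger_force: 41.4
```

Request:
carry_out(rows=[[[0, 0, 0, 0], [0, 0, 0.02, 0], [0, 0, 0.05, 0], [0, 0, 0.08, 0], [0, 0, 0.08, 0], [0, 0, 0.08, 0], [0, 0, 0.08, 0]]])

```text
clock: 5.57
position: [0.4789, 0.2912, 0.1693]
tool_rot: [-3.141, -0.0, 0.326]
force: [0.3, -0.1, -0.8]
grip_width: 0.039
finger_force: 41.4
```

```bash
python3 - <<'E'
from h import *
go((.4792,.2906,.0715,.3257))
t=bot.grab_frame("top");s=bot.grab_frame("side")
import pickle;pickle.dump((t,s),open("f2.pkl","wb"))
go((.4792,.2906,.0715,.3257))
a=cv2.resize(t["pixels"][130:230,100:230,::-1],None,fx=3,fy=3);b=cv2.resize(s["pixels"][210:340,270:400,::-1],None,fx=3,fy=3)
b=b[:,:];im=np.zeros((390,790,3),np.uint8);im[:300,:390]=a;im[:390,400:790]=b;cv2.imwrite("pics/g.png",im)
E
```

```text
clock 5.57 pos [0.4789 0.2912 0.1693] psi 0.3256 F [ 0.3 -0.1 -0.8] w 0.0390
[0.0, 0.0007, 0.0978] twist -0.0
clock 5.67 pos [0.4793 0.2913 0.1699] psi 0.3253 F [ 0.9 -0.  -1. ] w 0.0389
[-0.0005, 0.0007, 0.0984] twist -0.02
```

View pics/g.png

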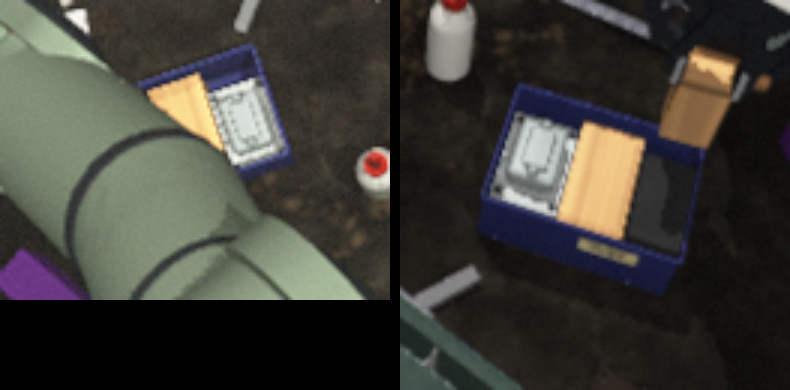

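The block hangs square above the electrode's gap, at crop (697,100). I'll lower it in stages and watch the force.

Request:
carry_out(rows=[[[0, 0, 0.015, 0], [0, 0, 0.03, 0], [0, 0, 0.04, 0], [0, 0, 0.05, 0], [0, 0, 0.06, 0], [0, 0, 0.06, 0], [0, 0, 0.06, 0]]])

```text
clock: 6.25
position: [0.4788, 0.291, 0.1083]
tool_rot: [-3.142, 0.0, 0.326]
force: [1.7, 1.2, -1.2]
grip_width: 0.0392
finger_force: 41.1
```

Request:
carry_out(rows=[[[0, 0, 0.01, 0], [0, 0, 0.02, 0], [0, 0, 0.028, 0], [0, 0, 0.033, 0], [0, 0, 0.033, 0], [0, 0, 0.033, 0]]])

```text
clock: 6.75
position: [0.4787, 0.2908, 0.0744]
tool_rot: [3.142, 0.0, 0.325]
force: [4.7, 1.1, -2.1]
grip_width: 0.0389
finger_force: 40.7
```

Request:
carry_out(rows=[[[0, 0, 0.002, 0], [0, 0, 0.004, 0], [0, 0, 0.005, 0], [0, 0, 0.005, 0]]])

```text
clock: 7.08
position: [0.4795, 0.2912, 0.0717]
tool_rot: [3.141, -0.002, 0.325]
force: [-1.5, -4.8, 30.1]
grip_width: 0.0388
finger_force: 44.2
```

It's seated: 30 N upward at the expected height. Release and rise.

Request:
carry_out(rows=[[[0, 0, -0.001, 0], [0, 0, -0.002, 0], [0, 0, -0.002, 0], [0, 0, -0.002, 0], [0, 0, -0.002, 0]]], grip=0.062)

```text
clock: 7.5
position: [0.4784, 0.2908, 0.072]
tool_rot: [3.142, 0.001, 0.326]
force: [-0.5, -0.1, -1.0]
grip_width: 0.0621
finger_force: 0.0
```

Request:
carry_out(rows=[[[0, 0, -0.03, 0], [0, 0, -0.07, 0], [0, 0, -0.11, 0], [0, 0, -0.15, 0], [0, 0, -0.17, 0], [0, 0, -0.17, 0]]])

```text
clock: 8.0
position: [0.48, 0.292, 0.2469]
tool_rot: [-3.14, -0.006, 0.325]
force: [-0.0, 0.3, 1.0]
grip_width: 0.0621
finger_force: 0.0
```

```bash
python3 - <<'E'
from h import *
# board: yaw .13, centre (.4707,-.0936): pads centred 28 mm from far end -> +14 mm from centre; and near-end variant
for d in(.014,-.026,.026):
    print(d);go((.4707+d*np.cos(.13),-.0936+d*np.sin(.13),.24,.13))
E
```

```text
0.014
clock 8.00 pos [0.48   0.292  0.2469] psi 0.3253 F [-0.   0.3  1. ] w 0.0621
[-0.1184, 0.3651, 0.0056] twist 11.19
-0.026
clock 8.00 pos [0.48   0.292  0.2469] psi 0.3253 F [-0.   0.3  1. ] w 0.0621
[-0.1576, 0.3574, 0.0054] twist 11.19
0.026
clock 8.00 pos [0.48   0.292  0.2469] psi 0.3253 F [-0.   0.3  1. ] w 0.0621
[-0.1066, 0.3674, 0.0057] twist 11.19
```

Request:
carry_out(rows=[[[-0.01, 0.033, 0, 2], [-0.02, 0.067, 0, 4], [-0.03, 0.1, 0, 6], [-0.04, 0.133, 0, 8], [-0.05, 0.167, 0, 10], [-0.06, 0.2, 0, 11.2], [-0.072, 0.233, 0, 11.2], [-0.083, 0.267, 0, 11.2], [-0.095, 0.3, 0, 11.2], [-0.106, 0.333, 0, 11.2], [-0.1145, 0.3658, 0, 11.2], [-0.1145, 0.3658, 0, 11.2]]], grip=0.078)

```text
clock: 9.0
position: [0.4864, -0.0987, 0.2416]
tool_rot: [3.14, 0.001, 0.123]
force: [-0.5, -1.0, 0.5]
grip_width: 0.0779
finger_force: 0.0
```

Request:
carry_out(rows=[[[0, 0, 0, 0], [0, 0, 0.04, 0], [0, 0, 0.08, 0], [0, 0, 0.12, 0], [0, 0, 0.16, 0], [0, 0, 0.17, 0], [0, 0, 0.17, 0], [0, 0, 0.17, 0]]])

```text
clock: 9.67
position: [0.4875, -0.0916, 0.0732]
tool_rot: [-3.141, 0.0, 0.131]
force: [0.8, 0.6, 0.9]
grip_width: 0.0782
finger_force: 0.0
```

```bash
python3 - <<'E'
from h import *;import pickle
d=.018
go((.4707+d*np.cos(.13),-.0936+d*np.sin(.13),.011,.13))
t=bot.grab_frame("top");s=bot.grab_frame("side");pickle.dump((t,s),open("f3.pkl","wb"))
go((.4707+d*np.cos(.13),-.0936+d*np.sin(.13),.011,.13))
np.set_printoptions(precision=4,suppress=True)
# block in tray check from side view: silhouette above rim only -> fit with fixed model
a=cv2.resize(t["pixels"][130:230,100:230,::-1],None,fx=3,fy=3);b=cv2.resize(s["pixels"][170:310,220:400,::-1],None,fx=2.2,fy=2.2)
c=cv2.resize(s["pixels"][130:230,170:300,::-1],None,fx=3,fy=3)
im=np.zeros((600,800,3),np.uint8);im[:300,:390]=a;im[:b.shape[0],400:400+b.shape[1]]=b;im[300:600,:390]=c;cv2.imwrite("pics/i.png",im)
print(rimfit([t]).x,rimfit([s]).x)
E
```

```text
clock 9.67 pos [ 0.4875 -0.0916  0.0732] psi 0.1310 F [0.8 0.6 0.9] w 0.0782
[0.0011, -0.0002, 0.0622] twist 0.06
clock 9.77 pos [ 0.4884 -0.0922  0.0743] psi 0.1303 F [0.2 0.6 1.2] w 0.0781
[0.0001, -0.0009, 0.0633] twist 0.02
[0.5363 0.249  1.8961] [0.538  0.2496 1.8999]
```

View pics/i.png

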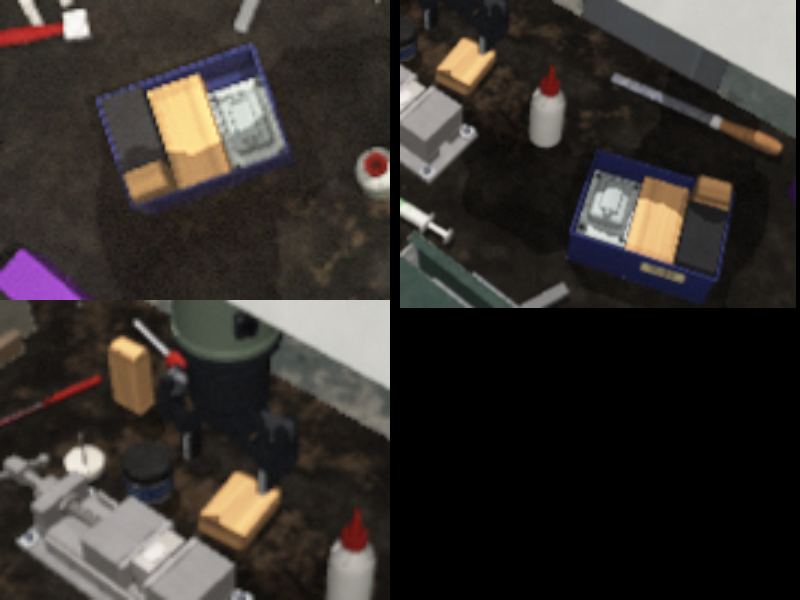

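The block is seated upright beside the electrode, at (147,180) top left and (712,192) top right. The gripper is over the board. Now a shallow, light grip near its far end, then lift.

Request:
carry_out(rows=[[[0, 0, 0.02, 0], [0, 0, 0.04, 0], [0, 0, 0.055, 0], [0, 0, 0.062, 0], [0, 0, 0.062, 0], [0, 0, 0.062, 0]]])

```text
clock: 10.27
position: [0.4878, -0.0924, 0.0115]
tool_rot: [3.141, -0.001, 0.13]
force: [0.2, 0.2, -0.1]
grip_width: 0.0781
finger_force: 0.0
```

Request:
carry_out(rows=[[[0, 0, 0, 0], [0, 0, 0, 0], [0, 0, 0, 0], [0, 0, 0, 0], [0, 0, 0, 0]]], grip=0.045, grip_force=20)

```text
clock: 10.68
position: [0.4878, -0.0925, 0.0114]
tool_rot: [3.141, -0.002, 0.13]
force: [-1.8, 0.1, 12.5]
grip_width: 0.0543
finger_force: 20.5
```

Request:
carry_out(rows=[[[0, 0, -0.03, 0], [0, 0, -0.06, 0], [0, 0, -0.09, 0], [0, 0, -0.105, 0], [0, 0, -0.105, 0], [0, 0, -0.105, 0]]])

```text
clock: 11.18
position: [0.4876, -0.0926, 0.1163]
tool_rot: [3.141, -0.002, 0.13]
force: [-0.6, -0.2, -1.5]
grip_width: 0.0541
finger_force: 22.8
```

```bash
cat >> h.py <<'E'
def brd3(c,psi,tilt):
    "board centre c; board length axis tilted: far end up by tilt"
    P=[]
    for x,b in((-.042,.0035),(-.034,0),(.034,0),(.042,.0035)):
        for a in(-1,1):
            for z in(-1,1):P.append([x,a*(.0275-b),z*(.01-b)])
    return np.array(P)@(Rot.from_euler("ZY",[psi,-tilt]).as_matrix()).T+c
def tiltscan(p,psi,uv=(249,195)):
    m=wood(p,uv);b=[]
    o=bot.observe()["position"]
    for t0 in np.radians([0,25,50,75,100]):
        c0=o+[0,0,.005]-.018*np.array([np.cos(t0)*np.cos(psi),np.cos(t0)*np.sin(psi),np.sin(t0)])
        b.append(fit([(p,m)],lambda v:brd3(np.array([v[0],v[1],v[3]]),psi,v[2]),[c0[0],c0[1],t0,c0[2]],[.004,.004,.1,.004]))
    b=min(b,key=lambda r:r.fun);return m.sum(),b.x,np.degrees(b.x[2]),b.fun
E
python3 - <<'E'
from h import *;import pickle
np.set_printoptions(precision=4,suppress=True)
s=bot.grab_frame("side");t=bot.grab_frame("top");pickle.dump((t,s),open("f4.pkl","wb"))
go()
q=proj(s,[bot.observe()["position"]])[0];print(q)
print(tiltscan(s,.13,q))
save(s,"j.png",(180,110,320,230),4)
E
```

```text
clock 11.28 pos [ 0.4868 -0.0924  0.1148] psi 0.1300 F [-0.1  1.  -1.8] w 0.0541
[245.6665 179.6403]
(np.int64(287), array([ 0.3142, -0.2474,  1.7668, -0.1303]), np.float64(101.23056138086302), np.float64(71.28870434448288))
```

View pics/j.png

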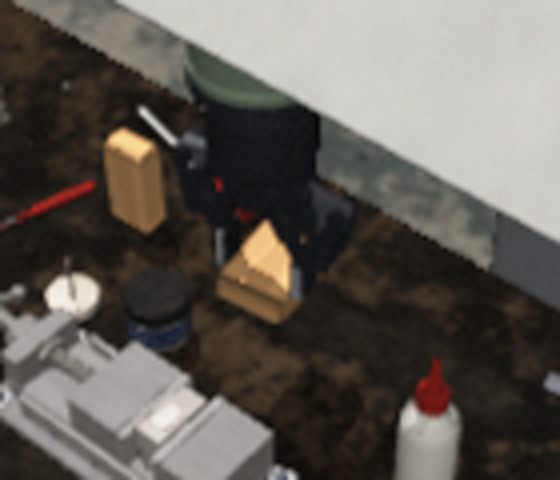

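The board (crop (260,285)) is held between the pads. I'll estimate its tilt with a constrained fit.

```bash
cat >> h.py <<'E'
def tilts(p,psi,pos,d=.018,hz=.004,thr=60):
    hsv=cv2.cvtColor(p["pixels"],cv2.COLOR_RGB2HSV).astype(int)
    m=((hsv[...,0]>8)&(hsv[...,0]<28)&(hsv[...,1]>80)&(hsv[...,2]>thr)).astype(float)
    q=proj(p,[pos])[0].astype(int);K=np.array(p["K"],float).copy();K[0,2]-=q[0]-32;K[1,2]-=q[1]-32;P=dict(p);P["K"]=K
    r=cv2.morphologyEx(m[q[1]-32:q[1]+32,q[0]-32:q[0]+32],cv2.MORPH_OPEN,np.ones((3,3)));out=[]
    for a in range(-20,111,5):
        for dd in(d-.004,d,d+.004):
            for h in (hz-.003,hz,hz+.003):
              n=np.array([np.cos(psi)*np.cos(np.radians(a)),np.sin(psi)*np.cos(np.radians(a)),np.sin(np.radians(a))])
              out.append((((rend(P,brd3(pos+np.array([0,0,h])-dd*n,psi,np.radians(a)),r.shape,4)-r)**2).sum(),a,dd,h))
    out.sort();return r.sum(),out[:6]
E
python3 - <<'E'
from h import *;import pickle
t,s=pickle.load(open("f4.pkl","rb"))
o=np.array([.487,-.0925,.1155])
for thr in(60,85):
    for r in tilts(s,.13,o,thr=thr)[1][:4]:print(np.round(r,3))
print(tilts(s,.13,o)[0])
E
```

```text
[5.41703e+02 1.10000e+02 2.20000e-02 1.00000e-03]
[5.45086e+02 1.10000e+02 2.20000e-02 4.00000e-03]
[5.53156e+02 1.10000e+02 2.20000e-02 7.00000e-03]
[5.5569e+02 1.1000e+02 1.8000e-02 1.0000e-03]
[3.1431e+02 8.0000e+01 1.4000e-02 7.0000e-03]
[3.16936e+02 7.50000e+01 1.40000e-02 7.00000e-03]
[3.17129e+02 7.50000e+01 1.40000e-02 4.00000e-03]
[3.19431e+02 7.50000e+01 1.80000e-02 7.00000e-03]
756.0
```

```bash
python3 - <<'E'
from h import *;import pickle
t,s=pickle.load(open("f4.pkl","rb"))
o=np.array([.487,-.0925,.1155])
for a in(-10,0,30,60,90):
    n=Rot.from_euler("ZY",[.13,-np.radians(a)]).as_matrix()[:,0]
    P=brd3(o+[0,0,.004]-.018*n,.13,np.radians(a))
    h=cv2.convexHull(((proj(s,P)-[180,110])*4).astype(np.float32)).reshape(-1,2);print(a,np.round(h).astype(int).tolist())
m=wood(s,(246,180));ys,xs=np.nonzero(m);print(m.sum(),(xs.min()-180)*4,(xs.max()-180)*4,(ys.min()-110)*4,(ys.max()-110)*4)
E
```

```text
-10 [[334, 233], [332, 245], [284, 313], [274, 317], [218, 290], [215, 280], [217, 268], [267, 201], [277, 198], [332, 222]]
0 [[334, 230], [333, 243], [332, 254], [283, 313], [272, 315], [217, 288], [216, 276], [218, 264], [269, 207], [279, 206]]
30 [[330, 263], [323, 287], [280, 307], [216, 276], [216, 276], [220, 260], [223, 251], [268, 235]]
60 [[319, 296], [307, 320], [245, 291], [217, 265], [220, 260], [229, 244], [230, 241], [295, 271]]
90 [[302, 265], [301, 328], [295, 336], [286, 347], [232, 321], [225, 315], [222, 253], [229, 244], [239, 233], [295, 259]]
287 220 292 220 320
```

The board is still horizontal (corners match about 0°), so pad friction holds it. Plan: regrip just off centre with the long end towards the vice, lever that end up on the vice jaw's edge, set it standing on the bench, then regrip higher. First I need the vice's geometry.

```bash
python3 - <<'E'
from h import *;import pickle
np.set_printoptions(precision=4,suppress=True)
t,s=pickle.load(open("f0.pkl","rb"))
C=lambda x,y:(120+x/3.3,130+y/3.3)
for n,p,z in(("bodyL fl",(437,105),.072),("bodyL fr",(490,105),.072),("bodyR fl",(530,106),.072),("bodyR fr",(577,106),.072),("mid fr",(630,80),.06),("base fl",(420,130),.02),("base fr",(665,132),.02)):
    print(n,at(t,C(*p),z),at(t,C(*p),.02)[:2])
D=lambda x,y:(190+x/3.3,130+y/3.3)
for n,p in(("R block top right corner",(192,290)),("R top near",(130,325)),("R top far-left",(98,310)),("R top upper",(150,255)),("L top right",(115,265)),("L top up",(70,225)),("base corner",(212,325)),("base low",(143,400))):
    print(n,at(s,D(*p),.072),at(s,D(*p),.02)[:2])
cv2.imwrite("pics/v.png",np.vstack([cv2.resize(t["pixels"][130:180,240:350,::-1],None,fx=5,fy=5,interpolation=cv2.INTER_CUBIC),cv2.resize(s["pixels"][170:240,170:280,::-1],None,fx=5,fy=5,interpolation=cv2.INTER_CUBIC)]))
E
```

```text
bodyL fl [ 0.5605 -0.023   0.072 ] [ 0.5723 -0.0227]
bodyL fr [ 0.5594 -0.0722  0.072 ] [ 0.5711 -0.0737]
bodyR fl [ 0.5577 -0.1093  0.072 ] [ 0.5693 -0.1122]
bodyR fr [ 0.5567 -0.1528  0.072 ] [ 0.5683 -0.1573]
mid fr [ 0.5832 -0.2044  0.06  ] [ 0.5928 -0.2094]
base fl [ 0.5481 -0.0059  0.02  ] [ 0.5481 -0.0059]
base fr [ 0.5409 -0.2407  0.02  ] [ 0.5409 -0.2407]
R block top right corner [ 0.5639 -0.0186  0.072 ] [ 0.5346 -0.0438]
R top near [ 0.6244 -0.035   0.072 ] [ 0.599  -0.0613]
R top far-left [ 0.6301 -0.066   0.072 ] [ 0.605  -0.0942]
R top upper [ 0.5581 -0.0712  0.072 ] [ 0.5285 -0.0997]
L top right [ 0.5857 -0.0872  0.072 ] [ 0.5578 -0.1168]
L top up [ 0.5779 -0.1483  0.072 ] [ 0.5495 -0.1817]
base corner [0.581  0.0176 0.072 ] [ 0.5528 -0.0053]
base low [0.6718 0.0213 0.072 ] [ 0.6493 -0.0013]
```

View pics/v.png

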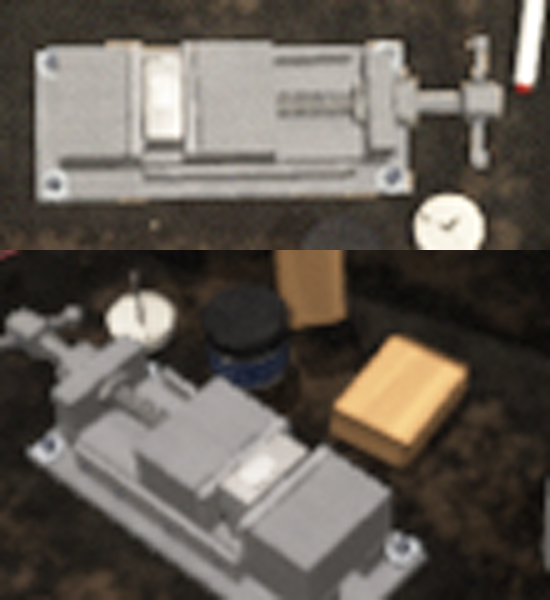

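The vice has a low base with its front at x≈0.545 and a fixed jaw block with its front edge at x≈0.560, y −0.02 to −0.07, 72 mm high. I'll set the board down and regrip with the long end towards the jaw.

Request:
carry_out(rows=[[[0, 0, 0.03, 0], [0, 0, 0.06, 0], [0, 0, 0.09, 0], [0, 0, 0.104, 0], [0, 0, 0.104, 0], [0, 0, 0.104, 0]]])

```text
clock: 11.78
position: [0.486, -0.092, 0.0097]
tool_rot: [-3.141, 0.003, 0.13]
force: [-0.0, 0.2, -0.2]
grip_width: 0.054
finger_force: 31.9
```

Request:
carry_out(rows=[[[0, 0, 0, 0], [0, 0, 0, 0], [0, 0, 0, 0], [-0.015, 0, 0, 0], [-0.03, 0, 0, 0], [-0.03, 0, 0, 0], [-0.03, 0, 0, 0]]], grip=0.075)

```text
clock: 12.37
position: [0.4574, -0.0964, 0.0118]
tool_rot: [3.141, -0.001, 0.13]
force: [0.0, 0.3, 0.7]
grip_width: 0.0748
finger_force: 0.0
```

Request:
carry_out(rows=[[[0, 0, 0, 0], [0, 0, 0, 0], [0, 0, 0, 0], [0, 0, 0, 0], [0, 0, 0, 0]]], grip=0.045, grip_force=20)

```text
clock: 12.78
position: [0.4583, -0.0961, 0.0117]
tool_rot: [3.141, -0.001, 0.13]
force: [-0.7, -0.4, 8.6]
grip_width: 0.0543
finger_force: 19.5
```

Request:
carry_out(rows=[[[0, 0, -0.03, 0], [0, 0, -0.06, 0], [0, 0, -0.09, 0], [0, 0, -0.09, 0], [0, 0, -0.09, 0]]])

```text
clock: 13.2
position: [0.4586, -0.0964, 0.1027]
tool_rot: [3.141, -0.003, 0.13]
force: [-1.7, 1.1, -0.6]
grip_width: 0.054
finger_force: 22.8
```

```bash
python3 - <<'E'
from h import *
# long end reach ahead of TCP = .054 ; end at x=.572 over the jaw edge (.560)
go((.518,-.047,.1,0.02))
E
```

```text
clock 13.20 pos [ 0.4586 -0.0964  0.1027] psi 0.1298 F [-1.7  1.1 -0.6] w 0.0540
[0.0652, -0.0413, 0.0028] twist 6.29
```

Request:
carry_out(rows=[[[0.012, -0.01, 0, 2], [0.03, -0.02, 0, 4], [0.05, -0.03, 0, 6.3], [0.0655, -0.041, 0, 6.3], [0.0655, -0.041, 0, 6.3], [0.0655, -0.041, 0, 6.3]]])

```text
clock: 13.7
position: [0.5169, -0.0462, 0.1001]
tool_rot: [-3.141, 0.002, 0.022]
force: [-0.3, 0.2, -0.8]
grip_width: 0.0542
finger_force: 22.8
```

Request:
carry_out(rows=[[[0, 0, 0.006, 0], [0, 0, 0.012, 0], [0, 0, 0.018, 0], [0, 0, 0.024, 0], [0, 0, 0.024, 0]]])

```text
clock: 14.12
position: [0.5157, -0.0476, 0.0758]
tool_rot: [3.141, 0.003, 0.019]
force: [-4.0, -0.8, 2.5]
grip_width: 0.0543
finger_force: 24.8
```

Request:
carry_out(rows=[[[0, 0, 0.005, 0], [0, 0, 0.01, 0], [0, 0, 0.015, 0], [0, 0, 0.02, 0], [0, 0, 0.02, 0]]])

```text
clock: 14.53
position: [0.5165, -0.0473, 0.0565]
tool_rot: [3.141, 0.001, 0.02]
force: [-4.1, -1.2, 2.2]
grip_width: 0.0539
finger_force: 28.2
```

```bash
python3 - <<'E'
from h import *;import pickle
s=bot.grab_frame("side");t=bot.grab_frame("top");pickle.dump((t,s),open("f5.pkl","wb"))
o=bot.observe()["position"];go()
m=wood(s,proj(s,[o+[.02,0,.01]])[0]);ys,xs=np.nonzero(m);print("mask",m.sum(),xs.min(),xs.max(),ys.min(),ys.max())
for a in range(-10,61,10):
    n=Rot.from_euler("ZY",[.02,-np.radians(a)]).as_matrix()
    q=proj(s,brd3(o+[0,0,.004]+n@np.array([.012,0,-.005]),.02,np.radians(a)));print(a,np.round([q[:,0].min(),q[:,0].max(),q[:,1].min(),q[:,1].max()]), "iou %.2f"%(lambda r:(np.minimum(r,m).sum()/np.maximum(r,m).sum()))(rend(s,brd3(o+[0,0,.004]+n@np.array([.012,0,-.005]),.02,np.radians(a)),m.shape,2)))
E
```

```text
clock 14.63 pos [ 0.5164 -0.0473  0.0571] psi 0.0197 F [-5.2 -1.   1.9] w 0.0541
mask 319 234 258 198 217
-10 [233. 264. 194. 224.] iou 0.47
0 [233. 264. 195. 223.] iou 0.51
10 [233. 264. 196. 222.] iou 0.57
20 [233. 263. 197. 220.] iou 0.67
30 [233. 263. 198. 218.] iou 0.78
40 [234. 263. 199. 216.] iou 0.67
50 [235. 262. 197. 215.] iou 0.51
60 [236. 262. 195. 216.] iou 0.38
```

Request:
carry_out(rows=[[[0, 0, 0.004, 0], [0, 0, 0.008, 0], [0.004, 0, 0.008, 0], [0.009, 0, 0.006, 0], [0.014, 0, 0.004, 0], [0.018, 0, 0.003, 0], [0.018, 0, 0.003, 0]]])

```text
clock: 15.22
position: [0.5333, -0.0469, 0.0538]
tool_rot: [3.141, 0.004, 0.02]
force: [-13.4, -0.4, 10.2]
grip_width: 0.0541
finger_force: 39.4
```

Request:
carry_out(rows=[[[0.003, 0, 0, 0], [0.006, 0, 0, 0], [0.009, 0, 0, 0], [0.009, 0, 0, 0]]])

```text
clock: 15.55
position: [0.5389, -0.047, 0.0529]
tool_rot: [3.141, 0.011, 0.02]
force: [-31.4, -0.8, 11.9]
grip_width: 0.054
finger_force: 48.5
```

```bash
cat > tl.py <<'E'
from h import *;import pickle
s=bot.grab_frame("side");t=bot.grab_frame("top");pickle.dump((t,s),open("f6.pkl","wb"))
o=bot.observe()["position"];go()
m=wood(s,proj(s,[o+[.0,0,.02]])[0]);ys,xs=np.nonzero(m);print("mask",m.sum(),xs.min(),xs.max(),ys.min(),ys.max())
for a in range(30,111,10):
    n=Rot.from_euler("ZY",[.02,-np.radians(a)]).as_matrix();P=brd3(o+[0,0,.004]+n@np.array([.012,0,-.005]),.02,np.radians(a))
    q=proj(s,P);r=rend(s,P,m.shape,2);print(a,np.round([q[:,0].min(),q[:,0].max(),q[:,1].min(),q[:,1].max()]),"iou %.2f"%(np.minimum(r,m).sum()/np.maximum(r,m).sum()))
E
python3 tl.py
```

```text
clock 15.65 pos [ 0.5389 -0.047   0.053 ] psi 0.0196 F [-30.7  -1.5  12.8] w 0.0540
mask 34 242 251 203 210
30 [228. 258. 203. 224.] iou 0.05
40 [229. 258. 204. 222.] iou 0.03
50 [229. 257. 203. 220.] iou 0.00
60 [230. 257. 201. 221.] iou 0.00
70 [232. 256. 199. 222.] iou 0.07
80 [233. 255. 197. 223.] iou 0.10
90 [235. 255. 194. 223.] iou 0.08
100 [235. 257. 193. 224.] iou 0.07
110 [234. 258. 191. 224.] iou 0.06
```

No pictures are left, so I'll work from numbers. I'll back off and measure the tilt in the clear.

Request:
carry_out(rows=[[[-0.01, 0, 0, 0], [-0.03, 0, -0.02, 0], [-0.05, 0, -0.06, 0], [-0.05, 0, -0.06, 0], [-0.05, 0, -0.06, 0]]])

```text
clock: 16.07
position: [0.495, -0.0476, 0.1163]
tool_rot: [3.141, -0.004, 0.02]
force: [-0.2, 0.3, -0.5]
grip_width: 0.0542
finger_force: 46.5
```

```bash
cat > tl.py <<'E'
from h import *;import pickle,sys
s=bot.grab_frame("side");t=bot.grab_frame("top");pickle.dump((t,s),open("f6.pkl","wb"))
o=bot.observe()["position"];go()
q=proj(s,[o+[0,0,.01]])[0].astype(int)
h=cv2.cvtColor(s["pixels"],cv2.COLOR_RGB2HSV).astype(int)
W=h[q[1]-24:q[1]+24,q[0]-24:q[0]+24]
ok=(W[...,0]>8)&(W[...,0]<26)&(W[...,1]>85)
print(q)
for r in range(0,48,2):print("".join("%4d"%(v if k else 0) for v,k in zip(W[r,::2,2],ok[r,::2])))
for a in range(0,111,10):
    n=Rot.from_euler("ZY",[.02,-np.radians(a)]).as_matrix();P=brd3(o+[0,0,.004]+n@np.array([.012,0,-.005]),.02,np.radians(a))
    z=cv2.convexHull((proj(s,P)-q+24).astype(np.float32)).reshape(-1,2)/2;print(a,np.round(z).astype(int).tolist())
E
python3 tl.py
```

```text
clock 16.17 pos [ 0.4947 -0.0475  0.1142] psi 0.0202 F [ 0.8 -0.1 -1.1] w 0.0540
[255 186]
  56  75   0   0   0   0   0   0   0   0   0   0   0   0   0   0   0   0   0   0   0   0   0   0
  56  69  60   0   0   0   0   0   0   0   0   0   0   0   0   0   0   0   0   0   0   0  61  59
  62  64  66   0   0   0   0   0   0   0   0   0   0   0   0   0   0   0   0   0   0  56   0  52
  61  57  58   0   0   0   0   0   0   0   0   0   0   0   0   0   0   0   0   0   0   0  47   0
  58  50  50  49   0   0   0   0   0   0   0   0   0   0   0   0   0   0   0   0   0   0   0   0
  65  62  48  47   0  53   0   0   0   0   0   0   0   0   0   0   0   0   0   0   0   0   0   0
  63  59   0   0   0   0   0   0   0   0   0  68  75   0   0   0   0   0   0   0   0   0   0   0
  56  42   0   0   0   0   0   0   0   0   0  46  62   0   0   0   0   0   0   0   0   0   0   0
   0   0   0   0   0   0   0   0  41   0   0   0   0   0   0   0   0   0   0   0   0   0   0   0
   0   0   0   0   0   0 140 179 113  82  76 119  99   0   0   0   0   0   0   0   0   0   0   0
   0   0   0   0   0   0 208 211 207 13
[... 1707 characters left out ...]
2, 10]]
40 [[18, 14], [17, 17], [11, 18], [4, 13], [4, 13], [4, 11], [5, 10], [11, 10]]
50 [[18, 15], [16, 18], [12, 17], [4, 12], [4, 11], [5, 9], [6, 9], [11, 10]]
60 [[18, 16], [16, 18], [9, 14], [5, 11], [5, 10], [6, 8], [6, 8], [14, 12]]
70 [[18, 16], [15, 19], [8, 14], [5, 9], [6, 8], [7, 7], [7, 6], [15, 11]]
80 [[17, 17], [16, 18], [15, 19], [15, 19], [8, 15], [6, 8], [7, 7], [8, 5], [15, 9], [16, 10]]
90 [[17, 9], [17, 17], [16, 18], [14, 20], [8, 16], [7, 15], [7, 7], [8, 6], [9, 4], [16, 8]]
100 [[18, 9], [16, 18], [15, 19], [14, 20], [7, 16], [7, 15], [8, 6], [9, 4], [10, 3], [17, 7]]
110 [[19, 8], [16, 18], [15, 19], [13, 20], [7, 16], [6, 15], [9, 5], [10, 4], [11, 3], [18, 7]]
```

The tilt is about 60°, long end up towards the vice. Now I'll press the lower end onto the bench and drag back so it turns upright.

Request:
carry_out(rows=[[[-0.01, 0, 0.03, 0], [-0.01, 0, 0.06, 0], [-0.01, 0, 0.078, 0], [-0.01, 0, 0.08, 0], [-0.01, 0, 0.08, 0]]], grip_force=20)

```text
clock: 16.58
position: [0.4835, -0.0474, 0.0329]
tool_rot: [-3.141, 0.003, 0.021]
force: [0.6, -0.3, -0.4]
grip_width: 0.0538
finger_force: 46.4
```

Request:
carry_out(rows=[[[0, 0, 0.003, 0], [-0.002, 0, 0.005, 0], [-0.004, 0, 0.006, 0], [-0.006, 0, 0.006, 0], [-0.008, 0, 0.006, 0]]])

```text
clock: 17.0
position: [0.476, -0.0479, 0.0287]
tool_rot: [3.142, -0.001, 0.02]
force: [0.5, 0.1, -0.2]
grip_width: 0.0541
finger_force: 46.4
```

Request:
carry_out(rows=[[[0, 0, 0.003, 0], [0, 0, 0.006, 0], [-0.002, 0, 0.008, 0], [-0.004, 0, 0.008, 0], [-0.006, 0, 0.008, 0]]])

```text
clock: 17.42
position: [0.4743, -0.0477, 0.0218]
tool_rot: [-3.141, -0.009, 0.02]
force: [11.9, -0.6, 21.6]
grip_width: 0.0542
finger_force: 49.7
```

Request:
carry_out(rows=[[[-0.004, 0, 0.001, 0], [-0.008, 0, 0.002, 0], [-0.012, 0, 0.002, 0], [-0.016, 0, 0.002, 0], [-0.02, 0, 0.002, 0]]])

```text
clock: 17.83
position: [0.4568, -0.0479, 0.0208]
tool_rot: [-3.141, -0.014, 0.02]
force: [18.4, -0.1, 39.5]
grip_width: 0.0539
finger_force: 52.0
```

```bash
sed -i 's/range(0,111,10)/range(40,101,10)/' tl.py; python3 tl.py
```

```text
clock 17.93 pos [ 0.4553 -0.048   0.0205] psi 0.0203 F [13.5  1.6 35.2] w 0.0541
[263 199]
   0   0   0   0   0   0   0   0   0   0   0   0   0   0   0   0   0   0   0   0   0   0   0   0
   0   0   0   0   0   0   0   0   0   0   0   0   0   0   0   0   0   0   0   0   0   0   0   0
   0   0   0   0   0   0   0   0   0   0   0   0   0   0   0   0   0   0   0   0   0   0   0   0
   0   0   0   0   0   0   0   0   0   0   0   0   0   0   0   0   0   0   0   0   0   0   0   0
   0   0   0   0   0   0   0   0   0   0   0   0   0   0   0   0   0   0   0   0   0  43  52  64
   0   0   0   0   0   0   0   0   0   0   0   0   0   0   0   0   0   0   0   0   0   0   0   0
   0   0   0   0   0   0   0   0   0   0   0   0   0   0   0   0   0   0   0   0   0   0   0   0
   0   0   0   0   0   0   0   0   0   0   0   0   0   0   0   0   0   0   0   0   0   0   0   0
  74  54   0   0   0   0   0   0   0   0   0   0   0   0   0   0   0   0   0   0   0   0   0   0
  69  54  57  49   0   0   0  87  71  70  87 142 125  48   0   0   0   0   0   0   0   0   0   0
  73  68  68  63   0   0  95 193 139  8
[... 1197 characters left out ...]
   0   0   0   0   0   0
   0   0   0   0   0   0   0   0  54  68  65   0  29  29   0   0  21  21   0   0   0   0   0   0
40 [[18, 14], [16, 17], [11, 18], [4, 13], [4, 13], [5, 11], [6, 10], [11, 10]]
50 [[18, 14], [16, 17], [12, 16], [5, 12], [5, 12], [6, 10], [6, 9], [11, 10]]
60 [[17, 15], [16, 18], [9, 13], [5, 11], [6, 10], [7, 8], [7, 8], [14, 12]]
70 [[17, 16], [15, 18], [8, 14], [6, 9], [6, 9], [8, 7], [8, 7], [15, 11]]
80 [[17, 16], [15, 18], [8, 14], [7, 8], [7, 7], [9, 6], [15, 10], [16, 10]]
90 [[17, 10], [16, 17], [14, 19], [14, 19], [8, 15], [7, 14], [7, 7], [8, 6], [9, 5], [16, 9]]
100 [[17, 9], [16, 17], [15, 18], [14, 19], [8, 15], [7, 14], [8, 6], [9, 5], [10, 4], [17, 8]]
```

Request:
carry_out(rows=[[[0, 0, -0.01, 0], [0, 0, -0.03, 0], [0, 0, -0.03, 0], [0, 0, -0.03, 0]]], grip=0.052)

```text
clock: 18.27
position: [0.4506, -0.0485, 0.0489]
tool_rot: [3.142, -0.002, 0.02]
force: [0.6, 0.5, -0.7]
grip_width: 0.0542
finger_force: 47.6
```

Request:
carry_out(rows=[[[0, 0, 0, 0], [0, 0, 0, 0], [0, 0, 0, 0]]], grip=0.0534)

```text
clock: 18.52
position: [0.4497, -0.0484, 0.0477]
tool_rot: [-3.142, 0.001, 0.02]
force: [-0.3, 0.5, -1.7]
grip_width: 0.0549
finger_force: 47.6
```

```bash
python3 - <<'E'
from h import *
go();o=bot.observe();print(o["finger_force"],o["qpos"])
E
```

```text
clock 18.52 pos [ 0.4497 -0.0484  0.0477] psi 0.0201 F [-0.3  0.5 -1.7] w 0.0549
47.60292112827301 [ 0.09849552  0.57627962 -0.15810825  2.16866096  0.21578986  0.41196965
 -1.78338932]
```

Request:
carry_out(rows=[[[0, 0, 0, 0], [0, 0, 0, 0], [0, 0, 0, 0]]], grip=0.054)

```text
clock: 18.77
position: [0.4499, -0.0484, 0.0481]
tool_rot: [-3.142, 0.0, 0.02]
force: [0.0, -0.3, 0.1]
grip_width: 0.0539
finger_force: 45.6
```

Request:
carry_out(rows=[[[0, 0, 0, 0], [0, 0, 0, 0], [0, 0, 0, 0]]], grip=0.0544)

```text
clock: 19.02
position: [0.4501, -0.0484, 0.0483]
tool_rot: [-3.142, 0.0, 0.02]
force: [-0.2, -0.4, -0.5]
grip_width: 0.0547
finger_force: 27.4
```

Grip force can be tuned through the opening. I'll ease it a little further.

Request:
carry_out(rows=[[[0, 0, 0, 0], [0, 0, 0, 0], [0, 0, 0, 0]]], grip=0.0547)

```text
clock: 19.27
position: [0.4501, -0.0484, 0.0483]
tool_rot: [-3.142, 0.0, 0.02]
force: [0.2, -0.3, -0.4]
grip_width: 0.0549
finger_force: 13.7
```

Request:
carry_out(rows=[[[0.02, 0, -0.003, 0], [0.045, 0, -0.003, 0], [0.065, 0, -0.003, 0], [0.075, 0, -0.003, 0], [0.08, 0, -0.003, 0], [0.085, 0, -0.003, 0], [0.085, 0, -0.003, 0]]])

```text
clock: 19.85
position: [0.5352, -0.0467, 0.0512]
tool_rot: [-3.142, 0.0, 0.02]
force: [-0.3, -0.1, -0.9]
grip_width: 0.0546
finger_force: 13.8
```

Request:
carry_out(rows=[[[0.002, 0, 0, 0], [0.004, 0, 0, 0], [0.006, 0, 0, 0], [0.006, 0, 0, 0]]])

```text
clock: 20.18
position: [0.5388, -0.0468, 0.0509]
tool_rot: [3.141, 0.004, 0.02]
force: [-9.6, 0.1, 4.5]
grip_width: 0.0545
finger_force: 15.3
```

Request:
carry_out(rows=[[[0.001, 0, 0, 0], [0.002, 0, 0, 0], [0.003, 0, 0, 0], [0.003, 0, 0, 0]]])

```text
clock: 20.52
position: [0.5407, -0.0468, 0.0507]
tool_rot: [3.141, 0.006, 0.02]
force: [-14.8, -0.6, 5.5]
grip_width: 0.0547
finger_force: 16.3
```

Request:
carry_out(rows=[[[0.001, 0, 0, 0], [0.002, 0, 0, 0], [0.003, 0, 0, 0], [0.003, 0, 0, 0]]])

```text
clock: 20.85
position: [0.5429, -0.0468, 0.0504]
tool_rot: [3.141, 0.008, 0.02]
force: [-18.7, 0.0, 5.6]
grip_width: 0.0548
finger_force: 17.7
```

Request:
carry_out(rows=[[[0.001, 0, 0, 0], [0.002, 0, 0, 0], [0.003, 0, 0, 0], [0.004, 0, 0, 0], [0.004, 0, 0, 0]]])

```text
clock: 21.27
position: [0.5458, -0.0468, 0.0501]
tool_rot: [3.141, 0.01, 0.02]
force: [-23.5, 0.3, 6.4]
grip_width: 0.0549
finger_force: 19.5
```

Request:
carry_out(rows=[[[-0.03, 0, -0.01, 0], [-0.06, 0, -0.04, 0], [-0.06, 0, -0.065, 0], [-0.06, 0, -0.065, 0], [-0.06, 0, -0.065, 0]]])

```text
clock: 21.68
position: [0.4914, -0.0478, 0.1177]
tool_rot: [3.141, -0.003, 0.02]
force: [-0.4, 0.5, -1.3]
grip_width: 0.0549
finger_force: 18.4
```

```bash
python3 tl.py
```

```text
clock 21.78 pos [ 0.4908 -0.0476  0.116 ] psi 0.0200 F [-0.3  0.6 -1. ] w 0.0550
[256 185]
  67   0   0   0   0   0   0   0   0   0   0   0   0   0   0   0   0   0   0   0   0   0   0   0
  71  63   0   0   0   0   0   0   0   0   0   0   0   0   0   0   0   0   0   0   0   0   0   0
  56  66  57   0   0   0   0   0   0   0   0   0   0   0   0   0   0   0   0   0   0  62  55  63
  65  62  64   0   0   0   0   0   0   0   0   0   0   0   0   0   0   0   0   0   0   0  44   0
  55  47  57  66   0   0   0   0   0   0   0   0   0   0   0   0   0   0   0   0   0   0   0   0
  58  51   0  54  58  66   0   0   0   0   0  48   0   0   0   0   0   0   0   0   0   0   0   0
  67  57   0   0   0   0   0   0   0   0  54  63  69   0   0   0   0   0   0   0   0   0   0   0
  53   0   0   0   0   0   0   0  65  43  53  62  69  62   0   0   0   0   0   0   0   0   0   0
  49   0   0   0   0   0   0 159 146 106  82 117 103  56   0   0   0   0   0   0   0   0   0   0
   0   0   0   0   0   0 177 226 175 159 142  93 121 145  79   0   0   0   0   0   0   0   0   0
   0   0   0   0   0   0 131 216 214 17
[... 1213 characters left out ...]
   0   0
   0   0  67  62  52   0  60  54  65  70  57  51   0   0  72  57  63  44   0  47  54   0   0   0
40 [[18, 14], [17, 17], [11, 18], [3, 13], [3, 13], [4, 11], [5, 10], [11, 10]]
50 [[18, 15], [16, 18], [12, 17], [4, 12], [4, 11], [5, 9], [6, 9], [11, 10]]
60 [[18, 15], [16, 18], [8, 14], [4, 10], [5, 10], [6, 8], [6, 7], [14, 12]]
70 [[17, 16], [15, 19], [8, 14], [5, 9], [6, 8], [7, 6], [7, 6], [15, 11]]
80 [[17, 17], [16, 17], [15, 19], [8, 15], [7, 14], [6, 8], [7, 7], [8, 5], [15, 9], [16, 10]]
90 [[17, 9], [17, 17], [16, 18], [14, 19], [8, 15], [7, 15], [7, 7], [8, 5], [9, 4], [16, 8]]
100 [[18, 8], [16, 18], [15, 19], [14, 20], [7, 16], [7, 15], [8, 5], [9, 4], [10, 3], [17, 7]]
```

The rotation works, but the jaw edge sits about 8 mm deeper than I took it, and the tilt is now about 65°. I'll push again, further in.

Request:
carry_out(rows=[[[0.02, 0, 0.03, 0], [0.03, 0, 0.063, 0], [0.045, 0, 0.063, 0], [0.052, 0, 0.063, 0], [0.055, 0, 0.063, 0], [0.058, 0, 0.063, 0], [0.061, 0, 0.063, 0], [0.061, 0, 0.063, 0]]])

```text
clock: 22.45
position: [0.549, -0.0464, 0.0532]
tool_rot: [3.141, 0.006, 0.02]
force: [-15.7, 1.8, 3.9]
grip_width: 0.0549
finger_force: 19.4
```

Request:
carry_out(rows=[[[0.001, 0, 0, 0], [0.002, 0, 0, 0], [0.003, 0, 0, 0], [0.004, 0, 0, 0], [0.005, 0, 0, 0], [0.005, 0, 0, 0]]])

```text
clock: 22.95
position: [0.5519, -0.0465, 0.0528]
tool_rot: [3.141, 0.009, 0.02]
force: [-26.4, 2.2, 7.5]
grip_width: 0.0546
finger_force: 21.2
```

Request:
carry_out(rows=[[[0.001, 0, 0, 0], [0.002, 0, 0, 0], [0.003, 0, 0, 0], [0.003, 0, 0, 0]]])

```text
clock: 23.28
position: [0.5553, -0.0466, 0.0529]
tool_rot: [3.141, 0.009, 0.02]
force: [-23.9, 1.2, 6.5]
grip_width: 0.0547
finger_force: 22.0
```

Request:
carry_out(rows=[[[-0.03, 0, -0.01, 0], [-0.065, 0, -0.04, 0], [-0.065, 0, -0.065, 0], [-0.065, 0, -0.065, 0], [-0.065, 0, -0.065, 0]]])

```text
clock: 23.7
position: [0.4957, -0.0478, 0.1204]
tool_rot: [3.141, -0.004, 0.02]
force: [0.8, -0.7, -0.6]
grip_width: 0.0545
finger_force: 21.1
```

```bash
cat > tl2.py <<'E'
from h import *;import pickle,sys
s=bot.grab_frame("side");pickle.dump(s,open("f7.pkl","wb"))
o=bot.observe()["position"];go()
q=proj(s,[o+[0,0,.01]])[0].astype(int)
h=cv2.cvtColor(s["pixels"],cv2.COLOR_RGB2HSV).astype(int)
W=h[q[1]-24:q[1]+24,q[0]-24:q[0]+24]
ok=((W[...,0]>8)&(W[...,0]<26)&(W[...,1]>85)&(W[...,2]>78)).astype(np.uint8)
n,l,st,_=cv2.connectedComponentsWithStats(ok);ok=l==1+st[1:,4].argmax()
for r in range(6,40,2):print("".join("%4d"%(v if k else 0) for v,k in zip(W[r,8:40:2,2],ok[r,8:40:2])))
K=np.array(s["K"],float).copy();K[0,2]-=q[0]-24;K[1,2]-=q[1]-24;P=dict(s);P["K"]=K
psi=float(sys.argv[1]) if len(sys.argv)>1 else .02
B=[]
for a in range(20,111,5):
  for al in np.arange(-.02,.0201,.004):
    for hz in(.002,.006,.010):
      n=Rot.from_euler("ZY",[psi,-np.radians(a)]).as_matrix()
      r=rend(P,brd3(o+[0,0,hz]+n@np.array([.012+al,0,-.005]),psi,np.radians(a)),(48,48),3)
      vis=ok.astype(float);miss=(vis*(1-r)).sum();B.append((miss+.25*(r*(1-vis)).sum(),a,round(.012+al,3),hz,round(miss)))
B.sort();print(B[:5])
E
python3 tl2.py
```

```text
clock 23.75 pos [ 0.4954 -0.0477  0.1192] psi 0.0198 F [ 0.  -0.5 -0.2] w 0.0551
   0   0   0   0   0   0   0   0   0   0   0   0   0   0   0   0
   0   0   0   0   0   0   0   0   0   0   0   0   0   0   0   0
   0   0   0   0   0   0   0   0   0   0   0   0   0   0   0   0
   0   0   0   0   0   0   0   0   0   0   0   0   0   0   0   0
   0   0   0   0 145 103  79 123 110   0   0   0   0   0   0   0
   0   0   0 155 161 159 134  91 126 164   0   0   0   0   0   0
   0   0   0 199 176 170 160 158 123  87 125   0   0   0   0   0
   0   0   0   0 136 177 176 169 160 151 106   0   0   0   0   0
   0   0   0   0   0   0 159 179 174 166 163 117   0   0   0   0
   0   0   0   0   0   0   0 112 174 180 156  92   0   0   0   0
   0   0   0   0   0   0   0   0   0 144 124  88   0   0   0   0
   0   0   0   0   0   0   0   0   0   0   0   0   0   0   0   0
   0   0   0   0   0   0   0   0   0   0   0   0   0   0   0   0
   0   0   0   0   0   0   0   0   0   0   0   0   0   0   0   0
   0   0   0   0   0   0   0   0   0   0   0   0   0   0   0   0
   0   0   0   0   0   0   0   0   0   0   0   0   0   0   0   0
   0   0   0   0   0   0   0   0   0   0   0   0   0   0   0   0
[(np.float64(48.415686274509795), 70, np.float64(0.032), 0.01, 5), (np.float64(50.361764705882344), 75, np.float64(0.024), 0.01, 1), (np.float64(50.83039215686274), 75, np.float64(0.032), 0.006, 0), (np.float64(51.166666666666664), 75, np.float64(0.028), 0.01, 0), (np.float64(51.526470588235284), 75, np.float64(0.032), 0.01, 0)]
```

Request:
carry_out(rows=[[[0, 0, 0.035, 0], [0, 0, 0.07, 0], [0, 0, 0.09, 0], [0, 0, 0.092, 0], [0, 0, 0.092, 0]]])

```text
clock: 24.17
position: [0.4942, -0.0473, 0.0252]
tool_rot: [-3.141, 0.003, 0.02]
force: [0.0, -0.3, 0.0]
grip_width: 0.0548
finger_force: 21.0
```

Request:
carry_out(rows=[[[0, 0, 0.002, 0], [0, 0, 0.004, 0], [0, 0, 0.006, 0], [-0.003, 0, 0.008, 0], [-0.006, 0, 0.01, 0], [-0.009, 0, 0.01, 0]]])

```text
clock: 24.67
position: [0.4894, -0.0474, 0.0178]
tool_rot: [-3.141, -0.007, 0.02]
force: [8.2, 0.5, 13.7]
grip_width: 0.0544
finger_force: 21.6
```

Request:
carry_out(rows=[[[-0.003, 0, 0.002, 0], [-0.006, 0, 0.003, 0], [-0.009, 0, 0.004, 0], [-0.012, 0, 0.004, 0], [-0.015, 0, 0.004, 0], [-0.018, 0, 0.004, 0]]])

```text
clock: 25.17
position: [0.471, -0.0479, 0.0139]
tool_rot: [-3.141, -0.007, 0.02]
force: [10.0, -0.0, 15.9]
grip_width: 0.055
finger_force: 21.7
```

```bash
python3 tl2.py
```

```text
clock 25.22 pos [ 0.4702 -0.0479  0.0138] psi 0.0201 F [ 7.4  1.8 14.9] w 0.0550
   0   0   0   0   0   0   0   0   0   0   0   0   0   0   0   0
   0   0   0   0   0   0   0   0   0   0   0   0   0   0   0   0
   0   0   0   0   0   0   0   0   0   0   0   0   0   0   0   0
   0   0   0   0   0   0   0   0   0   0   0   0   0   0   0   0
   0   0   0   0   0   0  81  94 120   0   0   0   0   0   0   0
   0   0   0   0 120  89  93 140 185 133   0   0   0   0   0   0
   0   0   0 157 155 146 107  83  89 151   0   0   0   0   0   0
   0   0  79 205 199 162 159 136  96  87  80   0   0   0   0   0
   0   0   0   0 168 185 171 161 154 114  92   0   0   0   0   0
   0   0   0   0   0   0 155 177 169 161 139   0   0   0   0   0
   0   0   0   0   0   0   0 117 173 174 116   0   0   0   0   0
   0   0   0   0   0   0   0   0   0 117 104   0   0   0   0   0
   0   0   0   0   0   0   0   0   0   0   0   0   0   0   0   0
   0   0   0   0   0   0   0   0   0   0   0   0   0   0   0   0
   0   0   0   0   0   0   0   0   0   0   0   0   0   0   0   0
   0   0   0   0   0   0   0   0   0   0   0   0   0   0   0   0
   0   0   0   0   0   0   0   0   0   0   0   0   0   0   0   0
[(np.float64(36.141176470588235), 75, np.float64(0.032), 0.01, 4), (np.float64(38.38823529411765), 75, np.float64(0.028), 0.01, 6), (np.float64(39.24411764705882), 75, np.float64(0.032), 0.006, 7), (np.float64(40.85588235294118), 70, np.float64(0.032), 0.01, 14), (np.float64(40.85686274509804), 75, np.float64(0.024), 0.01, 9)]
```

The board now slips along the pads instead of turning. New approach: lean it at about 72° against the jaw with its foot on the bench and regrip it near the top. Then I turn the tool by half a turn and push the foot against the vice to bring it upright.

Request:
carry_out(rows=[[[0, 0, -0.006, 0], [0.02, 0, -0.006, 0], [0.04, 0, -0.006, 0], [0.055, 0, -0.006, 0], [0.06, 0, -0.006, 0], [0.063, 0, -0.006, 0], [0.063, 0, -0.006, 0]]])

```text
clock: 25.8
position: [0.5307, -0.0468, 0.0184]
tool_rot: [3.142, 0.0, 0.02]
force: [1.0, -0.3, -0.1]
grip_width: 0.055
finger_force: 19.9
```

Request:
carry_out(rows=[[[0.002, 0, 0, 0], [0.004, 0, 0, 0], [0.006, 0, 0, 0], [0.008, 0, 0, 0], [0.008, 0, 0, 0]]])

```text
clock: 26.22
position: [0.5366, -0.0466, 0.0177]
tool_rot: [3.141, 0.005, 0.02]
force: [-11.2, 0.7, 0.6]
grip_width: 0.0549
finger_force: 20.5
```

Request:
carry_out(rows=[[[0.001, 0, 0, 0], [0.002, 0, 0, 0], [0.003, 0, 0, 0], [0.004, 0, 0, 0], [0.004, 0, 0, 0]]])

```text
clock: 26.63
position: [0.5384, -0.0466, 0.0168]
tool_rot: [3.141, 0.009, 0.02]
force: [-18.5, 2.7, -4.7]
grip_width: 0.0551
finger_force: 20.9
```

```bash
python3 tl2.py | head -1
```

```text
clock 26.68 pos [ 0.5384 -0.0466  0.0168] psi 0.0199 F [-19.    1.8  -4.1] w 0.0543
```

Request:
carry_out(rows=[[[-0.003, 0, 0, 0], [-0.004, 0, 0.002, 0], [-0.004, 0, 0.004, 0], [-0.004, 0, 0.006, 0], [-0.004, 0, 0.006, 0]]])

```text
clock: 27.1
position: [0.5396, -0.0466, 0.0132]
tool_rot: [3.141, -0.001, 0.02]
force: [-5.4, 0.5, 18.7]
grip_width: 0.0547
finger_force: 23.7
```

Request:
carry_out(rows=[[[0, 0, -0.002, 0], [0, 0, -0.003, 0], [0, 0, -0.003, 0], [0, 0, -0.003, 0], [0, 0, -0.003, 0]]], grip=0.07)

```text
clock: 27.52
position: [0.5391, -0.0466, 0.0152]
tool_rot: [-3.142, 0.0, 0.02]
force: [0.7, 0.4, 0.7]
grip_width: 0.0701
finger_force: 0.0
```

Request:
carry_out(rows=[[[-0.003, 0, -0.02, 0], [-0.003, 0, -0.05, 0], [-0.003, 0, -0.08, 0], [-0.03, 0, -0.11, 0], [-0.06, 0, -0.12, 0], [-0.09, 0, -0.12, 0], [-0.09, 0, -0.12, 0]]])

```text
clock: 28.1
position: [0.4444, -0.0491, 0.1358]
tool_rot: [3.141, 0.002, 0.019]
force: [2.6, -1.1, 0.4]
grip_width: 0.0701
finger_force: 0.0
```

```bash
cat > tl3.py <<'E'
from h import *;import pickle
s=bot.grab_frame("side");t=bot.grab_frame("top");pickle.dump((t,s),open("f8.pkl","wb"));go()
t0,s0=pickle.load(open("f0.pkl","rb"))
q=proj(s,[[.55,-.047,.04]])[0].astype(int);print(q)
def val(p,q,n=40):
    h=cv2.cvtColor(p["pixels"],cv2.COLOR_RGB2HSV).astype(int)[q[1]-n//2:q[1]+n//2,q[0]-n//2:q[0]+n//2]
    ok=((h[...,0]>8)&(h[...,0]<26)&(h[...,1]>85)&(h[...,2]>78));return h,ok
h,ok=val(s,q)
for r in range(0,40,2):print("".join("%4d"%(v if k else 0) for v,k in zip(h[r,::2,2],ok[r,::2])))
qt=proj(t,[[.55,-.047,.07]])[0].astype(int);print(qt);h,okt=val(t,qt)
for r in range(0,40,2):print("".join("%4d"%(v if k else 0) for v,k in zip(h[r,::2,2],okt[r,::2])))
E
python3 tl3.py
```

```text
clock 28.20 pos [ 0.4488 -0.0486  0.1357] psi 0.0199 F [ 0.7 -0.4  0.2] w 0.0701
[243 216]
   0   0   0   0   0   0   0   0   0   0   0   0   0   0   0   0   0   0   0   0
   0   0   0   0   0   0   0   0   0   0   0   0   0   0   0   0   0   0   0   0
   0   0   0   0   0   0   0   0   0   0   0   0   0  79   0   0   0   0   0   0
   0   0   0   0   0   0   0   0   0   0   0   0  82   0   0   0   0   0   0   0
   0   0   0   0   0   0   0   0   0   0   0   0   0   0   0   0   0   0   0   0
   0   0   0   0   0   0   0   0 101 125 121 122 123 111   0   0   0   0   0   0
   0   0   0   0   0   0   0 154 144 145 176 179 179 181 147   0   0   0   0   0
   0   0   0   0   0   0   0 199 206 182 127 158 172 173 173 176 111   0   0   0
   0   0   0   0   0   0   0   0   0 209 201 151 146 176 180 178 178 153   0   0
   0   0   0   0   0   0   0   0   0   0 211 209 187 127 167 183 181 181 180   0
   0   0   0   0   0   0   0   0   0   0   0   0 211 206 129 125 121 121 111 109
   0   0   0   0   0   0   0   0   0   0   0   0   0 202  98 111 110 108 110   0
   0   0   0   0   0   0   0   0   0 
[... 1540 characters left out ...]
   0   0   0   0   0   0   0   0   0   0   0   0   0
   0   0   0   0   0   0   0   0   0   0   0   0   0   0   0   0   0   0   0   0
   0   0   0   0   0   0   0   0   0   0   0   0   0   0   0   0   0   0   0   0
   0   0   0   0   0   0   0   0   0   0   0   0   0   0   0   0   0   0   0   0
   0   0   0   0   0   0   0   0   0   0   0   0   0   0   0   0   0   0   0   0
   0   0   0   0   0   0   0   0   0   0   0   0   0   0   0   0   0   0   0   0
   0   0   0   0   0   0   0   0   0   0   0   0   0   0   0   0   0   0   0   0
   0   0   0   0   0   0   0   0   0   0   0   0   0   0   0   0   0   0   0   0
   0   0   0   0   0   0   0   0   0   0   0   0   0   0   0   0   0   0   0   0
```

```bash
python3 - <<'E'
from h import *;import pickle
np.set_printoptions(precision=4,suppress=True)
t,s=pickle.load(open("f8.pkl","rb"))
q=(243,212)
h=cv2.cvtColor(s["pixels"],cv2.COLOR_RGB2HSV).astype(int)
ok=((h[...,0]>8)&(h[...,0]<26)&(h[...,1]>85)&(h[...,2]>88)).astype(np.uint8)
n,l,st,ce=cv2.connectedComponentsWithStats(ok)
i=1+np.argmin([np.hypot(*(ce[k]-q)) if st[k,4]>60 else 1e9 for k in range(1,n)]);m=l==i;print(st[i],ce[i])
def P(v): # v: x,y of centre, tilt, psi, zoff of lowest point
    p=brd3(np.array([v[0],v[1],0]),v[3],v[2]);p[:,2]+=v[4]-p[:,2].min();return p
R=[]
for t0 in (0,.4,.8,1.1,1.3,1.5):
  for z0 in(0,.02):
    r=fit([(s,m)],P,[.53,-.047,t0,.02,z0],[.01,.01,.1,.05,.004]);R.append((r.fun,r.x))
R.sort(key=lambda a:a[0])
for f,x in R[:5]:print(round(f,1),x,"tilt",np.degrees(x[2]).round(1),"top z",P(x)[:,2].max())
E
```

```text
[236 206  26  15 241] [249.3154 212.805 ]
15.7 [ 0.5099 -0.0596  0.8482 -0.0436 -0.0278] tilt 48.6 top z 0.04376901773887919
16.4 [ 0.5139 -0.0564  0.8547 -0.0369 -0.0213] tilt 49.0 top z 0.05059907808959496
17.5 [ 0.5185 -0.0526  0.8575 -0.0231 -0.0131] tilt 49.1 top z 0.05890840108618889
19.4 [ 0.5262 -0.046   0.8658 -0.0175 -0.0004] tilt 49.6 top z 0.0719743470929297
19.4 [ 0.5262 -0.046   0.8658 -0.0175 -0.0004] tilt 49.6 top z 0.07197434709292973
```

The board leans at about 50° against the jaw, with its centre at (0.526, -0.046) and its top at z≈0.072. I'll regrip near the top and lift.

Request:
carry_out(rows=[[[0.03, -0.001, 0, 1], [0.065, -0.002, 0, 2], [0.093, -0.004, 0, 2], [0.093, -0.004, 0, 2], [0.093, -0.004, 0.03, 2], [0.093, -0.004, 0.06, 2], [0.093, -0.004, 0.08, 2], [0.093, -0.004, 0.088, 2], [0.093, -0.004, 0.088, 2]]], grip=0.072)

```text
clock: 28.95
position: [0.5414, -0.0423, 0.0454]
tool_rot: [-3.141, 0.003, -0.014]
force: [-0.0, -0.4, -0.4]
grip_width: 0.0719
finger_force: 0.0
```

Request:
carry_out(rows=[[[0, 0, 0, 0], [0, 0, 0, 0], [0, 0, 0, 0], [0, 0, 0, 0], [0, 0, 0, 0]]], grip=0.054, grip_force=20)

```text
clock: 29.37
position: [0.5425, -0.0426, 0.0481]
tool_rot: [-3.142, -0.001, -0.015]
force: [-0.1, 0.4, 1.1]
grip_width: 0.0542
finger_force: 18.6
```

Request:
carry_out(rows=[[[-0.01, 0, -0.02, 0], [-0.02, 0, -0.05, 0], [-0.04, 0, -0.08, 0], [-0.06, 0, -0.1, 0], [-0.08, 0, -0.1, 0], [-0.08, 0, -0.1, 0], [-0.08, 0, -0.1, 0]]])

```text
clock: 29.95
position: [0.4619, -0.0415, 0.148]
tool_rot: [3.141, -0.001, -0.015]
force: [0.2, 0.5, 0.5]
grip_width: 0.0548
finger_force: 18.6
```

```bash
cat > tl4.py <<'E'
from h import *;import pickle,sys
s=bot.grab_frame("side");t=bot.grab_frame("top");pickle.dump((t,s),open("f9.pkl","wb"));go()
o=bot.observe()["position"];print(bot.observe()["finger_force"],bot.observe()["qpos"][6])
psi=float(sys.argv[1])
for nm,p in(("side",s),("top",t)):
    h=cv2.cvtColor(p["pixels"],cv2.COLOR_RGB2HSV).astype(int)
    ok=((h[...,0]>8)&(h[...,0]<26)&(h[...,1]>85)&(h[...,2]>88)).astype(np.uint8)
    q=proj(p,[o])[0].astype(int);S=28;W=ok[q[1]-S:q[1]+S,q[0]-S:q[0]+S]
    n,l,st,ce=cv2.connectedComponentsWithStats(W)
    if n<2:print(nm,"none");continue
    i=1+np.argmin([np.hypot(*(ce[k]-S)) if st[k,4]>30 else 1e9 for k in range(1,n)]);m=(l==i).astype(float);print(nm,st[i])
    K=np.array(p["K"],float).copy();K[0,2]-=q[0]-S;K[1,2]-=q[1]-S;P=dict(p);P["K"]=K;B=[]
    for a in range(0,181,5):
      for al in(-.03,-.024,-.018,-.012):
        for hz in(.002,.006,.010):
          for tz in(-.005,0,.005):
            n=Rot.from_euler("ZY",[psi,-np.radians(a)]).as_matrix()
            r=rend(P,brd3(o+[0,0,hz]+n@np.array([al,0,tz]),psi,np.radians(a)),m.shape,2)
            B.append(((m*(1-r)).sum()+.3*(r*(1-m)).sum(),a,al,hz,tz))
    B.sort();print([tuple(np.round(b,3)) for b in B[:4]])
E
python3 tl4.py -0.015
```

```text
clock 30.05 pos [ 0.4626 -0.0414  0.1474] psi -0.0147 F [ 0.2  0.2 -0.5] w 0.0542
18.57478128132925 -1.7632034183750496
side [ 18  21  28  16 216]
[(np.float64(28.61), np.float64(40.0), np.float64(-0.024), np.float64(0.006), np.float64(-0.005)), (np.float64(28.784), np.float64(40.0), np.float64(-0.018), np.float64(0.002), np.float64(0.0)), (np.float64(31.46), np.float64(40.0), np.float64(-0.018), np.float64(0.006), np.float64(-0.005)), (np.float64(32.506), np.float64(40.0), np.float64(-0.012), np.float64(0.002), np.float64(0.0))]
top none
```

Regripped near the top. Now the half turn; joint 7 has room to increase, so the twist is negative.

Request:
carry_out(rows=[[[0, 0, 0, -7], [0, 0, 0, -14], [0, 0, 0, -21], [0, 0, 0, -28], [0, 0, 0, -35], [0, 0, 0, -42], [0, 0, 0, -49], [0, 0, 0, -56], [0, 0, 0, -63], [0, 0, 0, -70], [0, 0, 0, -77], [0, 0, 0, -84]]])

```text
clock: 31.05
position: [0.4626, -0.0412, 0.1469]
tool_rot: [-3.141, -0.001, 1.457]
force: [-0.1, 0.0, -0.3]
grip_width: 0.0545
finger_force: 18.6
```

Request:
carry_out(rows=[[[0, 0, 0, -7], [0, 0, 0, -14], [0, 0, 0, -21], [0, 0, 0, -28], [0, 0, 0, -35], [0, 0, 0, -42], [0, 0, 0, -49], [0, 0, 0, -56], [0, 0, 0, -63], [0, 0, 0, -70], [0, 0, 0, -77], [0, 0, 0, -84]]])

```text
clock: 32.05
position: [0.4626, -0.0413, 0.147]
tool_rot: [3.141, -0.0, 2.923]
force: [-0.3, 0.6, -1.0]
grip_width: 0.0543
finger_force: 18.6
```

Request:
carry_out(rows=[[[0, 0, 0, -7], [0, 0, 0, -12], [0, 0, 0, -12], [0, 0, 0, -12]]])

```text
clock: 32.38
position: [0.4623, -0.0413, 0.1469]
tool_rot: [3.14, -0.001, 3.123]
force: [0.2, -0.1, -0.5]
grip_width: 0.0545
finger_force: 18.6
```

```bash
python3 tl4.py 3.127
```

```text
clock 32.48 pos [ 0.4622 -0.0413  0.1471] psi 3.1234 F [-0.8 -0.3  0.3] w 0.0542
18.578046624504623 0.8909954139397693
side [ 12  18  26  34 545]
[(np.float64(27.971), np.float64(45.0), np.float64(-0.024), np.float64(0.006), np.float64(-0.005)), (np.float64(32.988), np.float64(50.0), np.float64(-0.024), np.float64(0.006), np.float64(0.0)), (np.float64(33.135), np.float64(55.0), np.float64(-0.024), np.float64(0.006), np.float64(0.0)), (np.float64(34.232), np.float64(50.0), np.float64(-0.024), np.float64(0.006), np.float64(-0.005))]
top [ 0 35  2  2  3]
[(np.float64(48.012), np.float64(80.0), np.float64(-0.03), np.float64(0.002), np.float64(-0.005)), (np.float64(48.012), np.float64(80.0), np.float64(-0.03), np.float64(0.002), np.float64(0.005)), (np.float64(48.012), np.float64(80.0), np.float64(-0.03), np.float64(0.006), np.float64(0.0)), (np.float64(48.012), np.float64(80.0), np.float64(-0.03), np.float64(0.006), np.float64(0.005))]
```

Request:
carry_out(rows=[[[-0.01, 0.003, 0.02, 0], [-0.025, 0.005, 0.045, 0], [-0.04, 0.005, 0.05, 0], [-0.05, 0.005, 0.05, 0], [-0.055, 0.005, 0.05, 0], [-0.06, 0.005, 0.05, 0], [-0.065, 0.005, 0.05, 0], [-0.07, 0.005, 0.05, 0], [-0.07, 0.005, 0.05, 0]]])

```text
clock: 33.23
position: [0.5329, -0.0375, 0.0976]
tool_rot: [3.142, 0.001, 3.126]
force: [-1.1, -0.5, -0.6]
grip_width: 0.0541
finger_force: 17.7
```

Request:
carry_out(rows=[[[-0.003, 0, 0, 0], [-0.006, 0, 0, 0], [-0.009, 0, 0, 0], [-0.012, 0, 0, 0], [-0.012, 0, 0, 0]]])

```text
clock: 33.65
position: [0.5446, -0.0376, 0.0973]
tool_rot: [3.141, 0.0, 3.127]
force: [-0.7, -0.9, -0.3]
grip_width: 0.0543
finger_force: 17.2
```

```bash
python3 tl4.py 3.127|head -4
```

```text
clock 33.75 pos [ 0.5441 -0.0376  0.0972] psi 3.1267 F [-1.4 -0.6 -1.4] w 0.0543
17.187326482962817 0.8600474069782564
side [ 19  16  20  33 357]
[(np.float64(55.036), np.float64(80.0), np.float64(-0.024), np.float64(0.006), np.float64(-0.005)), (np.float64(57.931), np.float64(80.0), np.float64(-0.018), np.float64(0.002), np.float64(-0.005)), (np.float64(58.163), np.float64(80.0), np.float64(-0.024), np.float64(0.002), np.float64(-0.005)), (np.float64(58.484), np.float64(80.0), np.float64(-0.03), np.float64(0.01), np.float64(-0.005))]
```

It turns with only about 1 N and is now near 80°. A bit more.

Request:
carry_out(rows=[[[-0.003, 0, 0, 0], [-0.005, 0, 0, 0], [-0.007, 0, 0, 0], [-0.007, 0, 0, 0]]])

```text
clock: 34.08
position: [0.5514, -0.0377, 0.0973]
tool_rot: [3.141, 0.0, 3.127]
force: [-1.2, 0.2, -0.1]
grip_width: 0.0538
finger_force: 16.9
```

Request:
carry_out(rows=[[[0.02, 0, -0.01, 0], [0.05, 0, -0.02, 0], [0.08, 0, -0.03, 0], [0.08, 0, -0.03, 0], [0.08, 0, -0.03, 0]]])

```text
clock: 34.5
position: [0.4707, -0.037, 0.128]
tool_rot: [-3.14, 0.001, 3.127]
force: [0.5, 1.2, -0.4]
grip_width: 0.0544
finger_force: 17.0
```

```bash
sed -i 's/range(0,181,5)/range(60,121,3)/' tl4.py; python3 tl4.py 3.127|head -4
```

```text
clock 34.60 pos [ 0.4719 -0.0366  0.1274] psi 3.1265 F [-0.3  0.1  0. ] w 0.0538
16.986332063097507 0.8516042293295344
side [ 19  16  21  33 438]
[(np.float64(46.268), np.float64(78.0), np.float64(-0.018), np.float64(0.002), np.float64(-0.005)), (np.float64(46.521), np.float64(81.0), np.float64(-0.018), np.float64(0.002), np.float64(-0.005)), (np.float64(46.698), np.float64(78.0), np.float64(-0.018), np.float64(0.006), np.float64(-0.005)), (np.float64(49.454), np.float64(81.0), np.float64(-0.024), np.float64(0.006), np.float64(-0.005))]
```

Request:
carry_out(rows=[[[-0.03, 0, 0.01, 0], [-0.06, 0, 0.03, 0], [-0.075, 0, 0.03, 0], [-0.08, 0, 0.03, 0], [-0.084, 0, 0.03, 0], [-0.087, 0, 0.03, 0], [-0.087, 0, 0.03, 0]]])

```text
clock: 35.18
position: [0.558, -0.0376, 0.0975]
tool_rot: [3.141, 0.0, 3.127]
force: [-0.7, 0.6, -1.1]
grip_width: 0.0543
finger_force: 16.6
```

Request:
carry_out(rows=[[[0.02, 0, -0.01, 0], [0.05, 0, -0.02, 0], [0.08, 0, -0.03, 0], [0.08, 0, -0.03, 0], [0.08, 0, -0.03, 0]]])

```text
clock: 35.6
position: [0.4772, -0.0374, 0.1283]
tool_rot: [-3.14, 0.001, 3.127]
force: [0.8, -0.9, 0.1]
grip_width: 0.0541
finger_force: 16.7
```

```bash
python3 tl4.py 3.127|head -4
```

```text
clock 35.70 pos [ 0.4785 -0.037   0.1277] psi 3.1262 F [-0.9 -0.1  0.3] w 0.0543
16.674898797646165 0.8546406934123233
side [ 20  15  20  32 404]
[(np.float64(52.275), np.float64(81.0), np.float64(-0.012), np.float64(0.002), np.float64(-0.005)), (np.float64(52.774), np.float64(87.0), np.float64(-0.018), np.float64(0.002), np.float64(-0.005)), (np.float64(53.203), np.float64(87.0), np.float64(-0.024), np.float64(0.01), np.float64(-0.005)), (np.float64(53.751), np.float64(84.0), np.float64(-0.018), np.float64(0.006), np.float64(-0.005))]
```

Near vertical at about 87°. I'll press the foot onto the bench to square it.

Request:
carry_out(rows=[[[0, 0, 0.03, 0], [0, 0, 0.055, 0], [0, 0, 0.063, 0], [0, 0, 0.066, 0], [0, 0, 0.066, 0], [0, 0, 0.066, 0]]])

```text
clock: 36.2
position: [0.4786, -0.0361, 0.0615]
tool_rot: [3.141, 0.0, 3.127]
force: [0.3, -0.3, -1.3]
grip_width: 0.0543
finger_force: 18.5
```

Request:
carry_out(rows=[[[0, 0, 0.002, 0], [0, 0, 0.004, 0], [0, 0, 0.006, 0], [0, 0, 0.006, 0]]])

```text
clock: 36.53
position: [0.48, -0.0364, 0.0566]
tool_rot: [-3.141, 0.004, 3.127]
force: [1.5, -1.6, 20.2]
grip_width: 0.0546
finger_force: 23.8
```

```bash
cat > tl5.py <<'E'
from h import *;import pickle,sys
np.set_printoptions(precision=4,suppress=True)
s=bot.grab_frame("side");pickle.dump(s,open("f10.pkl","wb"));go()
o=bot.observe()["position"];psi=float(sys.argv[1])
h=cv2.cvtColor(s["pixels"],cv2.COLOR_RGB2HSV).astype(int)
ok=((h[...,0]>8)&(h[...,0]<26)&(h[...,1]>85)&(h[...,2]>84)).astype(np.uint8)
q=proj(s,[[o[0],o[1],.045]])[0].astype(int);S=26;W=ok[q[1]-S:q[1]+S,q[0]-S:q[0]+S]
n,l,st,ce=cv2.connectedComponentsWithStats(W);i=1+np.argmin([np.hypot(*(ce[k]-S)) if st[k,4]>30 else 1e9 for k in range(1,n)]);m=(l==i).astype(float);print(st[i])
K=np.array(s["K"],float).copy();K[0,2]-=q[0]-S;K[1,2]-=q[1]-S;P=dict(s);P["K"]=K
B=[]
for a in range(72,109,2):
  for dx in np.arange(-.012,.0121,.003):
    for dy in(-.004,0,.004):
      p=brd3(np.array([o[0]+dx,o[1]+dy,0]),psi,np.radians(a));p[:,2]-=p[:,2].min();r=rend(P,p,m.shape,3)
      B.append(((m*(1-r)).sum()+.3*(r*(1-m)).sum(),a,dx,dy))
B.sort();print([tuple(np.round(b,3)) for b in B[:6]])
E
python3 tl5.py 3.127
```

```text
clock 36.58 pos [ 0.4799 -0.0364  0.0566] psi 3.1267 F [ 1.1 -0.9 19.8] w 0.0544
[ 19  11  19  30 325]
[(np.float64(37.316), np.float64(82.0), np.float64(-0.009), np.float64(0.0)), (np.float64(38.604), np.float64(80.0), np.float64(-0.009), np.float64(0.0)), (np.float64(38.915), np.float64(84.0), np.float64(-0.009), np.float64(0.0)), (np.float64(41.028), np.float64(78.0), np.float64(-0.009), np.float64(0.0)), (np.float64(41.552), np.float64(86.0), np.float64(-0.006), np.float64(0.0)), (np.float64(42.321), np.float64(88.0), np.float64(-0.006), np.float64(0.0))]
```

```bash
cat > tl6.py <<'E'
from h import *;import pickle,sys
np.set_printoptions(precision=4,suppress=True)
s=pickle.load(open("f10.pkl","rb"));o=bot.observe()["position"];psi=float(sys.argv[1])
q=proj(s,[[o[0],o[1],.045]])[0].astype(int);S=24
h=cv2.cvtColor(s["pixels"],cv2.COLOR_RGB2HSV).astype(int)[q[1]-S:q[1]+S,q[0]-S:q[0]+S]
k=(h[...,0]>8)&(h[...,0]<26)&(h[...,1]>85)&(h[...,2]>60)
for r in range(4,44):print("%2d"%r+"".join("%4d"%(v if b else 0) for v,b in zip(h[r,8:40,2],k[r,8:40])))
for a in(78,84,90,96):
    p=brd3(np.array([o[0],o[1],0]),psi,np.radians(a));p[:,2]-=p[:,2].min()
    piv=p.mean(0);p[:,0]+=-(.062-piv[2])*np.cos(np.radians(a))*np.cos(psi)/np.sin(np.radians(a))
    z=cv2.convexHull((proj(s,p)-q+S).astype(np.float32)).reshape(-1,2);print(a,np.round(z-[8,0],1).tolist())
E
python3 tl6.py 3.127
```

```text
4   0   0   0   0   0   0   0   0   0   0   0   0   0   0   0   0   0   0   0   0   0   0   0   0   0   0   0   0   0   0   0   0
 5   0   0   0   0   0   0   0   0   0   0   0   0   0   0   0   0   0   0   0   0   0   0   0   0   0   0   0   0   0   0   0   0
 6   0   0   0   0   0   0   0   0   0   0   0   0   0   0   0   0   0   0   0   0   0   0   0   0   0   0   0   0   0   0   0   0
 7   0   0   0   0   0   0   0   0   0   0   0   0   0   0   0   0   0   0   0   0   0   0   0   0   0   0   0   0   0   0   0   0
 8   0   0   0   0   0   0   0   0   0   0   0   0   0   0   0   0  77   0   0   0   0   0   0   0   0   0   0   0   0   0   0   0
 9   0   0   0   0   0   0   0   0   0   0   0   0   0   0  71 156 190 153  67   0   0   0   0   0   0   0   0   0   0   0   0   0
10   0   0   0   0   0   0   0   0   0   0   0   0   0   0 153 225 234 225 144   0   0   0   0   0   0   0   0   0   0   0   0   0
11   0   0   0   0   0   0   0   0   0   0   0   0   0  76 192 226 229 233 209 103   0   0   0   0   0   0   0   0   0   0   0   0
12   0   0   0   0   0   0   0   0   0   0   0   0   
[... 4000 characters left out ...]
  0   0
43   0   0   0   0   0   0   0   0   0   0   0   0   0   0   0   0   0   0   0   0   0   0   0   0   0   0   0   0   0   0   0   0
78 [[26.9, 20.9], [23.1, 37.5], [21.1, 39.3], [18.5, 41.4], [6.5, 33.3], [5.3, 31.3], [8.3, 14.6], [10.3, 12.6], [13.1, 10.7], [25.7, 18.8]]
84 [[26.7, 20.8], [24.3, 36.3], [22.5, 38.0], [19.8, 40.3], [7.8, 32.3], [6.4, 30.6], [7.9, 15.0], [9.8, 13.1], [12.6, 10.8], [25.3, 18.9]]
90 [[26.4, 20.9], [25.5, 35.1], [23.8, 36.7], [21.1, 39.3], [9.2, 31.3], [7.6, 29.8], [7.6, 15.6], [9.3, 13.7], [12.1, 11.2], [24.8, 19.3]]
96 [[26.6, 33.6], [22.5, 38.0], [22.4, 38.0], [10.5, 30.1], [8.7, 28.8], [7.3, 16.0], [8.7, 14.3], [11.6, 11.4], [24.3, 19.5], [26.0, 20.9]]
```

The pixel map shows the board about 11° off vertical, top towards the robot. While lightly pressed, I'll move the tool forward so the stuck foot brings it upright.

Request:
carry_out(rows=[[[0, 0, -0.001, 0], [-0.003, 0, -0.001, 0], [-0.006, 0, -0.001, 0], [-0.009, 0, -0.001, 0], [-0.009, 0, -0.001, 0]]])

```text
clock: 37.0
position: [0.4876, -0.0367, 0.0562]
tool_rot: [3.141, -0.0, 3.127]
force: [-1.0, -1.2, 6.3]
grip_width: 0.0545
finger_force: 22.4
```

```bash
python3 tl5.py 3.127|tail -1; python3 tl6.py 3.127|sed -n '10,45p'
```

```text
[(np.float64(39.213), np.float64(86.0), np.float64(-0.012), np.float64(0.0)), (np.float64(40.486), np.float64(84.0), np.float64(-0.012), np.float64(0.0)), (np.float64(41.642), np.float64(88.0), np.float64(-0.012), np.float64(0.0)), (np.float64(42.889), np.float64(90.0), np.float64(-0.009), np.float64(0.0)), (np.float64(43.545), np.float64(90.0), np.float64(-0.012), np.float64(0.0)), (np.float64(44.351), np.float64(82.0), np.float64(-0.012), np.float64(0.0))]
13   0   0   0   0   0   0   0   0   0   0   0  93 101  94 129 171 206 205 169  84   0   0   0   0   0   0   0   0   0   0   0   0
14   0   0   0   0   0   0   0   0   0   0   0 109 126 121 102 115 150 134 151 109   0   0   0   0   0 113  73   0   0   0   0   0
15  67  61   0   0   0   0   0   0   0   0   0 114 137 144 134 112 106  99 106 137 143  74   0   0   0 147  96   0   0   0   0   0
16  74   0   0   0   0   0   0   0   0   0  69 117 139 143 141 133 113  97  93 140 183 120   0   0   0  75   0   0   0   0   0   0
17  76  63   0  63   0   0   0   0   0   0  84 122 139 145 139 133 129 122 111 108 127 103   0   0   0   0   0   
[... 3283 characters left out ...]
0   0   0
43   0   0   0   0   0   0   0   0   0   0   0   0   0   0   0   0   0   0   0   0   0   0   0   0   0   0   0   0   0   0   0   0
78 [[26.3, 20.4], [22.5, 37.0], [20.5, 38.8], [17.9, 40.8], [5.9, 32.7], [4.6, 30.7], [7.6, 14.0], [9.6, 12.0], [12.4, 10.1], [25.0, 18.3]]
84 [[26.0, 20.3], [23.7, 35.7], [21.9, 37.5], [19.2, 39.8], [7.2, 31.7], [5.8, 30.0], [7.2, 14.4], [9.1, 12.5], [11.9, 10.2], [24.6, 18.4]]
90 [[25.7, 20.4], [24.9, 34.5], [23.2, 36.2], [20.5, 38.8], [8.5, 30.7], [6.9, 29.2], [6.9, 15.0], [8.5, 13.1], [11.4, 10.6], [24.1, 18.7]]
96 [[26.0, 33.1], [21.9, 37.4], [21.8, 37.5], [9.9, 29.4], [8.1, 28.2], [6.5, 15.5], [8.0, 13.7], [10.9, 10.8], [23.6, 19.0], [25.4, 20.4]]
```

About 84–85° now. Five millimetres more.

Request:
carry_out(rows=[[[-0.002, 0, 0, 0], [-0.004, 0, 0, 0], [-0.006, 0, 0, 0], [-0.006, 0, 0.001, 0], [-0.006, 0, 0.001, 0]]])

```text
clock: 37.47
position: [0.4941, -0.0368, 0.0557]
tool_rot: [-3.142, 0.002, 3.127]
force: [0.7, -0.5, 11.4]
grip_width: 0.0545
finger_force: 22.9
```

```bash
python3 tl5.py 3.127|tail -1; python3 tl6.py 3.127|sed -n '10,25p;41,45p'
```

```text
[(np.float64(41.598), np.float64(88.0), np.float64(-0.012), np.float64(0.0)), (np.float64(41.656), np.float64(90.0), np.float64(-0.012), np.float64(0.0)), (np.float64(42.924), np.float64(86.0), np.float64(-0.012), np.float64(0.0)), (np.float64(44.401), np.float64(84.0), np.float64(-0.012), np.float64(0.0)), (np.float64(45.789), np.float64(92.0), np.float64(-0.012), np.float64(0.0)), (np.float64(46.223), np.float64(92.0), np.float64(-0.009), np.float64(0.0))]
13   0   0   0   0   0   0   0   0   0   0   0  65  96  94  95 152 204 217 228 140   0   0   0   0   0   0   0   0   0   0   0   0
14  65  67  69  64   0   0   0   0   0   0   0  80 121 117 104  95 139 175 196 137   0   0   0   0   0   0   0   0   0   0   0   0
15  75  76  74   0   0   0   0   0   0   0   0  79 122 139 135 119  96 130 121 138 118  64   0   0   0  80 101   0   0   0   0   0
16  78  78  76  66   0  62   0   0   0   0   0  93 126 139 144 138 118 108  96 139 157 108   0   0   0  77  93   0   0   0   0   0
17  69  71  71  74  72  74   0   0   0   0   0 109 132 140 143 136 129 121 108 108 128 118   0   0   0   0   0   
[... 1320 characters left out ...]
  0   0
28  65  67  67  65  71  68   0  63  66  65  85 117 141 144 135 127 124 125 126 126 134 134 128   0   0   0  77 107 110  73   0   0
78 [[26.8, 20.7], [23.2, 37.3], [21.2, 39.1], [18.5, 41.2], [6.5, 33.0], [5.2, 31.0], [8.1, 14.3], [10.2, 12.3], [13.0, 10.4], [25.6, 18.6]]
84 [[26.6, 20.6], [24.4, 36.1], [22.5, 37.8], [19.8, 40.2], [7.8, 32.0], [6.4, 30.3], [7.8, 14.7], [9.6, 12.8], [12.5, 10.6], [25.2, 18.7]]
90 [[26.3, 20.7], [25.5, 34.8], [23.8, 36.5], [21.1, 39.1], [9.2, 31.0], [7.6, 29.5], [7.4, 15.3], [9.1, 13.5], [12.0, 10.9], [24.7, 19.1]]
96 [[26.7, 33.4], [22.5, 37.8], [22.5, 37.8], [10.5, 29.7], [8.7, 28.5], [7.1, 15.8], [8.6, 14.0], [11.4, 11.2], [24.1, 19.4], [25.9, 20.8]]
```

Within about 2° of vertical, so I'll keep this grip. I'll measure the board's offset from the tool accurately before going to the tray.

```bash
python3 - <<'E'
from h import *;import pickle
np.set_printoptions(precision=4,suppress=True)
s=pickle.load(open("f10.pkl","rb"));o=bot.observe()["position"]
q=proj(s,[[o[0],o[1],.045]])[0].astype(int);S=26
h=cv2.cvtColor(s["pixels"],cv2.COLOR_RGB2HSV).astype(int)[q[1]-S:q[1]+S,q[0]-S:q[0]+S]
ok=((h[...,0]>8)&(h[...,0]<26)&(h[...,1]>85)&(h[...,2]>86)).astype(np.uint8)
n,l,st,ce=cv2.connectedComponentsWithStats(ok);i=1+np.argmin([np.hypot(*(ce[k]-S)) if st[k,4]>30 else 1e9 for k in range(1,n)]);m=(l==i).astype(float)
K=np.array(s["K"],float).copy();K[0,2]-=q[0]-S;K[1,2]-=q[1]-S;P=dict(s);P["K"]=K
for lo in(0,.04,.055):   # only image rows below the projection of height z=lo
  w=np.ones_like(m)
  if lo:
    u=cv2.convexHull((proj(P,np.array([[o[0]+a,o[1]+b,z] for a in(-.05,.06) for b in(-.06,.06) for z in(-.01,.04 if lo==.04 else .05)]))).astype(np.int32));w[:]=0
    r0=proj(P,[[o[0],o[1],lo]])[0][1];w[int(r0):]=1
  def f(v):
    p=brd3(np.array([v[0],v[1],0]),v[3],v[2]);p[:,2]-=p[:,2].min();r=rend(P,p,m.shape,6)
    return (w*(m*(1-r)**2+.4*(r**2*(1-m)))).sum()
  for a0 in(1.45,1.57):
    x0=np.array([o[0]-.008,o[1],a0,3.127])
    r=minimize(f,x0,method="Nelder-Mead",options=dict(initial_simplex=x0+np.vstack([np.zeros(4),np.diag([.005,.005,.08,.06])]),maxiter=300))
    print(lo,round(r.fun,1),"off",r.x[:2]-o[:2],"tilt %.1f"%np.degrees(r.x[2]),"psi %.3f"%r.x[3])
E
```

```text
0 42.6 off [-0.0115  0.0002] tilt 89.6 psi 3.087
0 46.6 off [-0.0097  0.0017] tilt 92.7 psi 3.120
0.04 10.1 off [-0.0127  0.0003] tilt 87.9 psi 3.163
0.04 10.3 off [-0.0092  0.0006] tilt 93.2 psi 3.149
0.055 17.9 off [-0.0124  0.0001] tilt 88.5 psi 3.159
0.055 17.6 off [-0.0092  0.0007] tilt 93.0 psi 3.136
```

The board is about vertical, but the pads hold it only by one edge (offset −11 mm in x). It stands, so I'll release, centre on it, and regrip firmly and higher.

Request:
carry_out(rows=[[[0, 0, -0.001, 0], [0, 0, -0.002, 0], [0, 0, -0.002, 0]]])

```text
clock: 37.77
position: [0.4931, -0.0368, 0.0573]
tool_rot: [3.141, 0.0, 3.127]
force: [0.3, -0.2, 0.1]
grip_width: 0.0542
finger_force: 21.9
```

Request:
carry_out(rows=[[[0, 0, 0, 0], [0, 0, 0, 0], [0, 0, 0, 0], [0, 0, 0, 0]]], grip=0.062)

```text
clock: 38.1
position: [0.493, -0.0368, 0.0572]
tool_rot: [3.142, -0.0, 3.127]
force: [-0.4, -0.5, 0.2]
grip_width: 0.0621
finger_force: 0.0
```

```bash
python3 tl5.py 3.127
```

```text
clock 38.15 pos [ 0.493  -0.0368  0.0573] psi 3.1268 F [ 0.9 -0.4  0. ] w 0.0617
[ 20  12  19  27 315]
[(np.float64(26.042), np.float64(90.0), np.float64(-0.009), np.float64(0.0)), (np.float64(28.472), np.float64(88.0), np.float64(-0.009), np.float64(0.0)), (np.float64(30.252), np.float64(92.0), np.float64(-0.009), np.float64(0.0)), (np.float64(32.525), np.float64(86.0), np.float64(-0.009), np.float64(0.0)), (np.float64(34.929), np.float64(88.0), np.float64(-0.006), np.float64(0.0)), (np.float64(35.505), np.float64(92.0), np.float64(-0.006), np.float64(0.0))]
```

It stands upright on its own at 90°. Centre, rise 5 mm, grip firmly and lift.

Request:
carry_out(rows=[[[0.004, 0, -0.002, 0], [0.008, 0, -0.005, 0], [0.01, 0, -0.005, 0], [0.01, 0, -0.005, 0], [0.01, 0, -0.005, 0]]])

```text
clock: 38.57
position: [0.483, -0.0368, 0.0624]
tool_rot: [-3.141, 0.0, 3.127]
force: [-0.2, -0.0, 0.1]
grip_width: 0.0617
finger_force: 0.0
```

Request:
carry_out(rows=[[[0, 0, 0, 0], [0, 0, 0, 0], [0, 0, 0, 0], [0, 0, 0, 0], [0, 0, 0, 0]]], grip=0.045, grip_force=40)

```text
clock: 38.98
position: [0.4835, -0.0367, 0.0626]
tool_rot: [-3.141, 0.001, 3.127]
force: [-0.9, -1.0, 8.4]
grip_width: 0.0538
finger_force: 40.8
```

Request:
carry_out(rows=[[[0, 0, -0.03, 0], [0, 0, -0.07, 0], [0, 0, -0.11, 0], [0, 0, -0.15, 0], [0, 0, -0.18, 0], [0, 0, -0.18, 0], [0, 0, -0.18, 0]]])

```text
clock: 39.57
position: [0.4836, -0.037, 0.2434]
tool_rot: [-3.141, 0.002, 3.126]
force: [-0.7, -0.1, -1.5]
grip_width: 0.0535
finger_force: 43.9
```

```bash
cat > tl7.py <<'E'
from h import *;import pickle,sys
np.set_printoptions(precision=4,suppress=True)
s=bot.grab_frame("side");pickle.dump(s,open("f11.pkl","wb"));go()
o=bot.observe()["position"];psi=float(sys.argv[1])
q=proj(s,[o+[0,0,-.02]])[0].astype(int);S=28
h=cv2.cvtColor(s["pixels"],cv2.COLOR_RGB2HSV).astype(int)[q[1]-S:q[1]+S,q[0]-S:q[0]+S]
ok=((h[...,0]>8)&(h[...,0]<26)&(h[...,1]>85)&(h[...,2]>86)).astype(np.uint8)
n,l,st,ce=cv2.connectedComponentsWithStats(ok);i=1+np.argmin([np.hypot(*(ce[k]-S)) if st[k,4]>30 else 1e9 for k in range(1,n)]);m=(l==i).astype(float);print(st[i])
K=np.array(s["K"],float).copy();K[0,2]-=q[0]-S;K[1,2]-=q[1]-S;P=dict(s);P["K"]=K
def f(v):
    r=rend(P,brd3(np.array([v[0],v[1],o[2]-.062+.042]),psi,v[2]),m.shape,6);return (m*(1-r)**2+.4*(r**2*(1-m))).sum()
for a0 in(1.45,1.57,1.68):
    x0=np.array([o[0],o[1],a0])
    r=minimize(f,x0,method="Nelder-Mead",options=dict(initial_simplex=x0+np.vstack([np.zeros(3),np.diag([.005,.005,.08])]),maxiter=300))
    print(round(r.fun,1),"off",r.x[:2]-o[:2],"tilt %.1f"%np.degrees(r.x[2]))
E
python3 tl7.py 3.127
```

```text
clock 39.62 pos [ 0.483  -0.0371  0.2422] psi 3.1262 F [-0.3  0.9 -0.7] w 0.0538
[ 18  10  22  35 515]
30.0 off [-0.0025 -0.0002] tilt 84.7
30.1 off [-0.0026 -0.0002] tilt 84.7
30.1 off [-0.0025 -0.0002] tilt 84.7
```

```bash
python3 - <<'E'
from h import *
np.set_printoptions(precision=4,suppress=True)
t=bot.grab_frame("top");s=bot.grab_frame("side")
for ps in([t],[s],[t,s]):print(rimfit(ps).x)
x,y,w=rimfit([t,s]).x;c,n=np.cos(w),np.sin(w)
u,v=-.0505,-.0465+.0015*(-1)*-1*0
X=np.array([x+c*u-n*v,y+n*u+c*v]);psi=w+np.pi/2
T=X-.002*np.array([np.cos(psi),np.sin(psi)]);print(X,T,psi)
go((*T,.243,psi))
E
```

```text
[0.5364 0.249  1.8957]
[0.5381 0.2497 1.9033]
[0.5372 0.2492 1.9003]
[0.5975 0.2165] [0.5994 0.2171] 3.4710668986231514
clock 39.72 pos [ 0.4825 -0.0369  0.2413] psi 3.1268 F [ 0.  -1.7 -1.1] w 0.0537
[-0.1131, 0.2557, -0.0019] twist -19.73
```

Request:
carry_out(rows=[[[-0.012, 0.026, 0, -3], [-0.024, 0.053, 0, -6], [-0.036, 0.081, 0, -9], [-0.048, 0.108, 0, -12], [-0.06, 0.135, 0, -15], [-0.072, 0.163, 0, -18], [-0.084, 0.19, 0, -19.6], [-0.096, 0.217, 0, -19.6], [-0.106, 0.24, 0, -19.6], [-0.1135, 0.2555, 0, -19.6], [-0.1135, 0.2555, 0, -19.6], [-0.1135, 0.2555, 0, -19.6]]])

```text
clock: 40.72
position: [0.5996, 0.2182, 0.2406]
tool_rot: [3.141, -0.002, -2.812]
force: [-0.3, -0.7, 0.1]
grip_width: 0.0541
finger_force: 43.8
```

Request:
carry_out(rows=[[[0, 0, 0.02, 0], [0, 0, 0.05, 0], [0, 0, 0.08, 0], [0, 0, 0.08, 0], [0, 0, 0.08, 0], [0, 0, 0.08, 0]]])

```text
clock: 41.22
position: [0.6006, 0.2171, 0.1637]
tool_rot: [3.141, 0.001, -2.815]
force: [1.5, 0.4, 0.7]
grip_width: 0.0537
finger_force: 43.8
```

```bash
python3 tl7.py 3.4675; python3 - <<'E'
from h import *
go((.5992,.2170,.1,3.4675))
E
```

```text
clock 41.27 pos [0.6008 0.2173 0.1641] psi -2.8147 F [-1.1  0.   0.4] w 0.0540
[  16   13   40   43 1046]
462.7 off [-0.0029  0.0012] tilt 86.2
462.7 off [-0.0029  0.0012] tilt 86.2
462.6 off [-0.0029  0.0012] tilt 86.1
clock 41.27 pos [0.6008 0.2173 0.1641] psi -2.8147 F [-1.1  0.   0.4] w 0.0540
[0.0018, 0.0002, 0.0641] twist 0.06
```

Request:
carry_out(rows=[[[0.0015, 0, 0.015, 0], [0.0015, 0, 0.03, 0], [0.0015, 0, 0.04, 0], [0.0015, 0, 0.047, 0], [0.0015, 0, 0.047, 0], [0.0015, 0, 0.047, 0]]])

```text
clock: 41.77
position: [0.5987, 0.2167, 0.115]
tool_rot: [3.141, -0.001, -2.814]
force: [-0.5, -0.7, -1.1]
grip_width: 0.0537
finger_force: 44.1
```

Request:
carry_out(rows=[[[0, 0, 0.007, 0], [0, 0, 0.014, 0], [0, 0, 0.02, 0], [0, 0, 0.024, 0], [0, 0, 0.024, 0]]])

```text
clock: 42.18
position: [0.5986, 0.2165, 0.0902]
tool_rot: [3.142, -0.001, -2.814]
force: [-0.1, -0.5, -1.4]
grip_width: 0.0538
finger_force: 44.1
```

```bash
python3 - <<'E'
from h import *
np.set_printoptions(precision=4,suppress=True)
go();s=bot.grab_frame("side");print(rimfit([s]).x)
E
```

```text
clock 42.18 pos [0.5986 0.2165 0.0902] psi -2.8142 F [-0.1 -0.5 -1.4] w 0.0538
[0.5385 0.2494 1.9009]
```

Below the insert's base top with no force. I'll continue until the finger tips are just above the rim.

Request:
carry_out(rows=[[[0, 0, 0.005, 0], [0, 0, 0.01, 0], [0, 0, 0.015, 0], [0, 0, 0.0185, 0], [0, 0, 0.0185, 0]]])

```text
clock: 42.65
position: [0.5986, 0.2165, 0.0719]
tool_rot: [3.142, -0.001, -2.814]
force: [-0.8, -0.4, -0.4]
grip_width: 0.0538
finger_force: 44.1
```

Request:
carry_out(rows=[[[0, 0, 0, 0], [0, 0, 0, 0], [0, 0, 0, 0], [0, 0, -0.02, 0], [0, 0, -0.05, 0], [0, 0, -0.06, 0], [0, 0, -0.06, 0]]], grip=0.066)

```text
clock: 43.23
position: [0.6, 0.2174, 0.1358]
tool_rot: [3.141, 0.004, -2.814]
force: [-0.1, -0.7, -0.1]
grip_width: 0.0658
finger_force: 0.0
```

Request:
carry_out(rows=[[[0, 0, 0, 0], [0, 0, 0, 0], [0, 0, 0, 0], [0, 0, 0, 0], [0, 0, 0, 0], [0, 0, 0.015, 0], [0, 0, 0.03, 0], [0, 0, 0.033, 0], [0, 0, 0.033, 0]]], grip=0.0)

```text
clock: 43.98
position: [0.5981, 0.2163, 0.098]
tool_rot: [3.142, -0.003, -2.814]
force: [-1.0, 1.0, 0.6]
grip_width: -0.0001
finger_force: 0.0
```

Request:
carry_out(rows=[[[0, 0, 0.004, 0], [0, 0, 0.007, 0], [0, 0, 0.01, 0], [0, 0, 0.012, 0], [0, 0, 0.014, 0], [0, 0, 0.014, 0]]])

```text
clock: 44.48
position: [0.599, 0.2167, 0.0861]
tool_rot: [-3.141, 0.0, -2.814]
force: [-0.3, -0.6, 1.8]
grip_width: 0.0001
finger_force: 1.0
```

Request:
carry_out(rows=[[[0, 0, 0.001, 0], [0, 0, 0.003, 0], [0, 0, 0.003, 0]]])

```text
clock: 44.73
position: [0.5995, 0.217, 0.0858]
tool_rot: [-3.14, 0.002, -2.815]
force: [-14.2, -9.6, 47.8]
grip_width: 0.0002
finger_force: 23.5
```

Request:
carry_out(rows=[[[0, 0, -0.03, 0], [0, 0, -0.07, 0], [0, 0, -0.11, 0], [0, 0, -0.15, 0], [0.03, -0.03, -0.16, 0], [0.06, -0.06, -0.16, 0], [0.09, -0.09, -0.16, 0], [0.12, -0.12, -0.16, 0], [0.12, -0.15, -0.16, 0], [0.12, -0.18, -0.16, 0], [0.12, -0.2, -0.16, 0], [0.12, -0.2, -0.16, 0]]])

```text
clock: 45.73
position: [0.5505, -0.0161, 0.2424]
tool_rot: [-3.14, -0.001, -2.82]
force: [-0.2, 0.2, 1.3]
grip_width: 0.0002
finger_force: 0.0
```

```bash
python3 - <<'E'
from h import *;import pickle
np.set_printoptions(precision=4,suppress=True)
t=bot.grab_frame("top");s=bot.grab_frame("side");pickle.dump((t,s),open("f12.pkl","wb"));go()
for ps in([t],[s]):print("tray",rimfit(ps).x)
x,y,w=rimfit([t,s]).x;c,n=np.cos(w),np.sin(w)
T=lambda u,v,z:np.array([x+c*u-n*v,y+n*u+c*v,z])
for nm,u,v,lx,ly,h in(("board",-.0505,-.0468,.055,.02,.0857),("block",.058,.0415,.04,.03,.0917)):
    for p,l in((t,"top"),(s,"side")):
        P=np.array([T(u+a*(lx/2-.0035),v+b*(ly/2-.0035),h) for a,b in((-1,-1),(1,-1),(1,1),(-1,1))])
        hsv=cv2.cvtColor(p["pixels"],cv2.COLOR_RGB2HSV).astype(int)
        ok=((hsv[...,0]>8)&(hsv[...,0]<26)&(hsv[...,1]>75)&(hsv[...,2]>80)).astype(float)
        q=proj(p,P.mean(0)[None])[0].astype(int);S=16
        B=[]
        for du in np.arange(-.012,.0121,.002):
            for dv in np.arange(-.012,.0121,.002):
                r=np.zeros(ok.shape,np.uint8);Q=P+[c*du-n*dv,n*du+c*dv,0]
                cv2.fillConvexPoly(r,((proj(p,Q)+.5)*16).astype(np.int32),255,shift=4);r=r>0
                B.append((ok[r].mean(),round(du,3),round(dv,3)))
        z=[b for b in B if b[1]==0 and b[2]==0][0];print(nm,l,"wood at expected top %.2f"%z[0],sorted(B,reverse=True)[:2])
for l,z in(("bottle",0),("jar",0),("wheel",0)):
    print(l,[(round(d["conf"],2),at(s,d["position"],z)[:2]) for d in bot.spot_point(s,l)[:1]])
for d in bot.spot_point(s,"spare_mid")[:1]:print(at(s,d["position"],.045))
b=(330,262);W=s["pixels"][235:300:1,300:372]
cv2.imwrite("pics/z.png",cv2.resize(W[:,:,::-1],None,fx=6,fy=6))
hsv=cv2.cvtColor(s["pixels"],cv2.COLOR_RGB2HSV).astype(int)
C=lambda r,g:"W" if 8<hsv[r,g,0]<26 and hsv[r,g,1]>75 and hsv[r,g,2]>80 else "b" if 110<hsv[r,g,0]<132 and hsv[r,g,1]>60 else "k" if hsv[r,g,2]<60 else "g" if hsv[r,g,1]<60 else "."
for r in range(232,302):print("".join(C(r,g) for g in range(295,378)))
E
```

```text
clock 45.83 pos [ 0.5496 -0.0117  0.2428] psi -2.8156 F [-0.3  0.3  0.9] w 0.0005
tray [0.5373 0.2493 1.9087]
tray [0.5381 0.2497 1.9036]
board top wood at expected top 1.00 [(np.float64(1.0), np.float64(0.012), np.float64(0.012)), (np.float64(1.0), np.float64(0.012), np.float64(0.01))]
board side wood at expected top 0.99 [(np.float64(1.0), np.float64(0.012), np.float64(0.0)), (np.float64(1.0), np.float64(0.0), np.float64(-0.002))]
block top wood at expected top 1.00 [(np.float64(1.0), np.float64(0.002), np.float64(0.002)), (np.float64(1.0), np.float64(0.002), np.float64(0.0))]
block side wood at expected top 1.00 [(np.float64(1.0), np.float64(0.0), np.float64(0.002)), (np.float64(1.0), np.float64(0.0), np.float64(0.0))]
bottle [(0.72, array([0.4865, 0.0617]))]
jar [(0.76, array([ 0.5076, -0.1953]))]
wheel [(0.5, array([ 0.5264, -0.2619]))]
[0.5543 0.3081 0.045 ]
kkkkkkkkkkkkkkkkkkkkkkkkkkkkkkkkkkkkkkkkkkkkkkkkkkkkkkkkkkkkkkkkkkkkkkkkkkkkk.WWWWW
kkkkkkkkkkkkkkkkkkkkkkkkkkkkkkkkkkkkkkkkkkkkkkkkkkkkkkkkkkkkkkkkkkkkkkkkkkkkkkk..WW
kkkkkkkkkkkkkkkkkkkkkkkkkkkkkkkkkkkkkkkkkkkkkkkkkkkkkkk
[... 4956 characters left out ...]
bbbbbbkkkkkkkkbbkkkkkkkkkkkk
kkkkkkkkkkkkkkkkkkkbbbbbbbbbbbbbbbbbbbgggg.WWWWWWW.gggbbbbbbbbbbkkkkbbbkkkkkkkkkkkk
kkkkkkkkkkkkkkkkkkkkkkbbbbbbbbbbbbbbbbbbbbgggg.WWWWWW.gbbbbbbbbbbbbbbbbkkkkkkkkkkkk
kkkkkkkkkkkkkkkkkkkkkkkkkbbbbbbbbbbbbbbbbbbbbggg.WWWWWgbbbbbbbbbbbbbbbkkkkkkkkkkkkk
kkkkkkkkkkkkkkkkkkkkkkkkkkkkbbbbbbbbbbbbbbbbbbbbggg.W.gbbbbbbbbbbbbbbbkkkkkkkkkkkkk
kkkkkkkkkkkkkkkkkkkkkkkkkkkkkkkbbbbbbbbbbbbbbbbbbbbgggbbbbbbbbbbbbbbbkkkkkkkkkkkkkk
kkkkkkkkkkkkkkkkkkkkkkkkkkkkkkkkkkbbbbbbbbbbbbbbbbbbbbbbbbbbbbbbbbbbkkkkkkkkkkkkkkk
kkkkkkkkkkkkkkkkkkkkkkkkkkkkkkkkkkkkkbbbbbbbbbbbbbbbbbbbbbbbbbbbbbbkkkkkkkkkkkkkkkk
gkkkkkkkkkkkkkkkkkkkkkkkkkkkkkkkkkkkkkkkbbbbbbbbbbbbbbbbbbbbbbbbbbbkkkkkkkkkkkkkkkk
```

The image map shows the board standing beside the insert. It's seated: the top was felt at z = 0.0858, against 0.0857 expected. The block stands beside the electrode, the tray is unmoved, and the bottle, jar and wheel are where they were. The arm is clear, so I'm handing in.

```bash
python3 -c "
from workcell import bot
print(bot.job_done())"
```

```text
the job is handed in; nothing more can be done
None
```

I handed the job in at about 46 s of the 72 s. The board stands on end beside the insert, and the thicker block stands on end beside the electrode. The thinner block was left out on the bench, and the bottle, jar and wheel show no real movement in the last picture. The hand-in returned no verdict.

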